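Load a serviced rocker evenly and check it with the level

TASK

Load the tilting tray of the rocker for its level test: first stand the large blue weight on the blue pad and the large orange weight on the orange pad, then put the small weight of the same colour centrally on top of each large one, so that the tray stays level. Only then set the black digital level on the white pad in the middle. Put everything down gently, so that the tray never tips as far as its stops, and let go of it all.

Things in the scene. Friction and masses are not known exactly. Their poses are not given: they have to be found in the camera images.
- large_blue: large blue anodised aluminium weight, plain upright cylinder, diameter 56, height 36, about 240 g, flat top with a bare-metal spot; origin at the centre of its underside, z up
- large_orange: large orange weight, otherwise the same as the large blue one: diameter 56, height 36, about 240 g; origin at the centre of its underside, z up
- small_blue: small blue weight, upright cylinder, diameter 38, height 32, about 100 g; origin at the centre of its underside, z up
- small_orange: small orange weight, upright cylinder, diameter 38, height 32, about 100 g; origin at the centre of its underside, z up
- digital_level: black digital level, a square box 44 x 44 and 30 high with a pale green display on top, about 90 g; origin at the centre of its underside, z up, x and y square to its sides
- pad_blue: round blue pad, diameter 66, 4 thick, fixed on one end of the rocker's tray, 110 from the middle; it tilts with the tray; origin at the centre of its underside, its upper face 4 above (56 above the bench when level); the tray is 300 long and 95 wide and its x axis runs along its length from the blue to the orange pad
- pad_orange: round orange pad, diameter 66, 4 thick, on the other end of the tray, 110 from the middle; origin and axes as for the blue pad
- pad_centre: square white pad 60 x 60, 4 thick, in the middle of the tray, the place for the level; origin at the centre of its underside, upper face 4 above (56 above the bench when level); axes as for the blue pad
- rocker_tray (a joint): tilt of the tray about its crosswise axle in rad: 0 level (at the start), positive with the orange end down, stops at +-0.14 (the ends are then 15 mm up or down). A damped centring spring of 4 N m/rad holds it: one large weight alone tilts it by about 0.065 (its pad sinks 7 mm, the other rises 7 mm), one small by about 0.025; evenly loaded it comes back level
Things that resemble listed ones, but are neither listed nor needed, are in the scene too. What is shaped like the small_blue but pink or yellow is not meant. Leave any pink look-alike of the large_blue alone.

How it is judged:
On the way, in this order (a step that is already met when the one before it is completed fails the run):
1. both large weights stand on the pads of their colour, with neither small weight on them yet nor the level on its pad (horizontal distance between large_blue and pad_blue below 0.012 m and z of large_blue in the frame of pad_blue between 0 and 0.009 m and angle between each of large_blue, large_orange's own z axis and vertical below 0.12 rad and horizontal distance between large_orange and pad_orange below 0.012 m and z of large_orange in the frame of pad_orange between 0 and 0.009 m and horizontal distance between small_blue and large_blue above 0.03 m and horizontal distance between small_orange and large_orange above 0.03 m and horizontal distance between digital_level and pad_centre above 0.04 m and contact force between the fingers and large_blue below 0.1 N and contact force between the fingers and large_orange below 0.1 N), for 0.2 s.
2. each small weight stands on the large one of its colour, the tray is level, and the level is not yet on its pad (horizontal distance between large_blue and pad_blue below 0.012 m and z of large_blue in the frame of pad_blue between 0 and 0.009 m and angle between each of large_blue, large_orange, small_blue, small_orange's own z axis and vertical below 0.12 rad and horizontal distance between large_orange and pad_orange below 0.012 m and z of large_orange in the frame of pad_orange between 0 and 0.009 m and horizontal distance between small_blue and large_blue below 0.01 m and z of small_blue in the frame of large_blue between 0.032 and 0.041 m and horizontal distance between small_orange and large_orange below 0.01 m and z of small_orange in the frame of large_orange between 0.032 and 0.041 m and value of joint rocker_tray between -0.03 and 0.03 rad and horizontal distance between digital_level and pad_centre above 0.04 m and contact force between the fingers and large_blue below 0.1 N and contact force between the fingers and large_orange below 0.1 N and contact force between the fingers and small_blue below 0.1 N and contact force between the fingers and small_orange below 0.1 N), for 0.2 s.
At the end, for the whole second after the job is handed in: Large weights on the pads of their colour (centres within 12 mm), the small weight of the same colour on each (within 10 mm), the digital level on the white pad (within 15 mm), all upright, at rest and released, the tray level within 0.03 rad (horizontal distance between large_blue and pad_blue below 0.012 m and z of large_blue in the frame of pad_blue between 0 and 0.009 m and angle between each of large_blue, large_orange, small_blue, small_orange, digital_level's own z axis and vertical below 0.12 rad and horizontal distance between large_orange and pad_orange below 0.012 m and z of large_orange in the frame of pad_orange between 0 and 0.009 m and horizontal distance between small_blue and large_blue below 0.01 m and z of small_blue in the frame of large_blue between 0.032 and 0.041 m and horizontal distance between small_orange and large_orange below 0.01 m and z of small_orange in the frame of large_orange between 0.032 and 0.041 m and horizontal distance between digital_level and pad_centre below 0.015 m and z of digital_level in the frame of pad_centre between 0 and 0.009 m and value of joint rocker_tray between -0.03 and 0.03 rad and linear speed of each of large_blue, large_orange, small_blue, small_orange, digital_level below 0.02 m/s); the robot touches nothing.
It fails at once if the tray is tipped to its stops (beyond 0.13 rad) (value of joint rocker_tray above 0.13 rad or value of joint rocker_tray below -0.13 rad).
It also fails if it takes over 144 s, if anything falls off the work surface, if the arm or the gripper's body presses on something with over 40 N, if the wrist force passes 120 N, or if a joint passes its speed limit or range.

ROBOT

A 6-joint arm with a two-finger parallel gripper is mounted at the origin on the work surface. World frame = base frame: x ahead of the robot, y to its left, z up, the work surface at z = 0. Lengths are in m, angles in rad, forces in N, time in s.
With the tool pointing down it reaches from about 0.35 to 0.95 m from the base axis. Payload 17.4 kg.
Tool frame: the origin (TCP) lies midway between the tips of the shut fingers; the grasp point (between the pads) lies 19 mm behind it; z points along the fingers, y is the direction in which the jaws open and shut (so a half turn about z gives the same grasp; the last joint's range is limited). The gripper opens to 93 mm and grips with 3 to 60 N. Pads are 15 mm wide; open, the fingers measure 128 mm over their backs; the gripper's body (75 mm by 188 mm) begins 65 mm behind the grasp point.
Start: joints at [-0.038, 0.116, 1.442, -0, 1.584, -0.038], TCP at [0.675, -0, 0.184] pointing down, gripper open.
Joint ranges: [-2.83, 2.83], [-0.83, 2.19], [0.07, 2.5], [-1.14, 4.28], [0.01, 3], [-2.97, 2.97]. Speed limits (rad/s): [1.89, 1.89, 2.22, 3.14, 3.14, 3.14].

INTERFACE

Orientations are given as a rotation vector (axis times angle).
In Python, from cell import ctrl gives the robot as it stands.
- The arm moves only by the tool arm_command, never from a script. Its argument "plan" is a list that holds one entry, the list of rows, each a list of 5 numbers: the shift along the tool's x, y, z in mm, then the turn about the tool's z in degrees, then the opening, from 0 (shut) to 1 (fully open). A call has 1 to 10 rows; each row is the pose to reach, as a shift and turn from the pose measured when the call began, along the tool's axes at that moment; what a row does not reach only later rows make up. A row lasts 1/10 s, in which the tool goes at most 50 mm and 8.59 degrees, less where a joint would pass 70% of its speed; a pose out of reach is approached as far as the arm can. A call with a gripper value outside its range is refused whole. The fingers move at their own pace and stop on an object; the grip force is fixed at half the most. Time passes only in rows, so rows that repeat a pose let the fingers close. It gives the time, the measured TCP pose, the force and the opening at its end, in the units of the state.
- ctrl.sense(): the state, without advancing time (a new reading comes with each control period).
- ctrl.capture(name): name is "scene" or "side" or "wrist"; returns the picture (480x640x3 uint8, red, green, blue); there is no depth.
- ctrl.calibration(name): a dict with "fx", "fy", "cx", "cy" (pixels), "rvec" (rotation vector, rad) and "tvec" (3), from world to camera coordinates, as OpenCV has them. Camera axes: x right, y down, z forward; pixel columns grow to the right and rows downward; lengths in m; the calibration is good to about 2 mm. A picture is of the moment at which its call begins: read the wrist's pose just before it. calibration takes no time and is no camera call; for the wrist camera it gives the pose at the moment of the call.
- ctrl.sign_off(): hands the job in, once; it reports no verdict.
The state is a dict: "t": time; "joint_positions": joint angles; "qvel": joint speeds; "tau": joint torques, N m; "tcp_pos": TCP position; "eef_rot": TCP orientation; "force": force on the tool from outside, world axes, zero at the start; "moment": the same for the moment, N m; "grip_width": finger opening in m.
Only numpy, scipy, OpenCV 4.12 (cv2) and the standard library are available. Lean on these libraries where they do the work, as an engineer would, in place of code of your own. Each camera call takes 0.05 s, during which the arm holds its last target.

## Working session

There is one attempt and no reset: what is moved stays moved. The work goes in short steps, Python scripts to look and compute and a tool call to move; the robot and the scene stay as the last step left them, time stands still between calls to the robot, and variables do not carry over. Pictures are saved under pics/ and viewed, and the job is handed in when it is done.

Besides the shell and the picture viewer there is one more tool, called as name(argument=value, ...), one argument or row to a line, values as JSON. arm_command: Moves the arm, as the interface text tells. Its arguments: {"type":"object","properties":{"plan":{"type":"array","items":{"type":"array","items":{"type":"array","items":{"type":"number"}}}}},"required":["plan"]}

```bash
ls; mkdir -p pics; python3 - <<'E'
from cell import ctrl
import cv2
print(ctrl.sense())
for n in ("scene","side","wrist"):
    c=ctrl.calibration(n); print(n,c)
    cv2.imwrite(f"pics/{n}0.png",ctrl.capture(n)[:,:,::-1])
E
```

```text
pics
{'t': 0.0, 'joint_positions': array([-3.77945895e-02,  1.16482203e-01,  1.44225727e+00, -3.26630785e-05,
        1.58401224e+00, -3.77973803e-02]), 'qvel': array([ 4.97013461e-04,  1.30343292e-03, -4.79281176e-04, -1.37405309e-03,
        2.06996626e-05, -1.67270117e-04]), 'tau': array([-2.39607485e-03, -7.21266031e+01, -6.22611737e+01,  7.77577632e-02,
        2.38535833e-02, -2.17692599e-05]), 'tcp_pos': array([ 6.74753229e-01, -6.96048265e-06,  1.83312726e-01]), 'eef_rot': array([-2.22085333e+00, -2.22085862e+00,  1.27510727e-03]), 'force': array([-0.10322724, -0.12198452, -0.1369359 ]), 'moment': array([-0.01397636,  0.04516787, -0.03459712]), 'grip_width': 0.09270009845304766}
scene {'fx': 508.77662629814694, 'fy': 508.77662629814694, 'cx': 322.52862708768504, 'cy': 247.55714726334108, 'rvec': array([ 1.29831149,  2.09956503, -1.05828055]), 'tvec': array([ 0.2625771 , -0.26215453,  1.5427854 ])}
side {'fx': 548.0516148565426, 'fy': 548.0516148565426, 'cx': 320.46328017612854, 'cy': 240.0669580532277, 'rvec': array([ 2.30357075, -0.40565928,  0.18879874]), 'tvec': array([-0.5376289 ,  0.17977192,  1.08917864])}
wrist {'fx': 418.53356484864173, 'fy': 418.53356484864173, 'cx': 319.49254834190884, 'cy': 239.2941269757127, 'rvec': array([-2.89793676e+00,  1.23144435e-03,  1.58351135e-03]), 'tvec': array([-0.67464603, -0.02846928,  0.38914403])}
```

View pics/scene0.png

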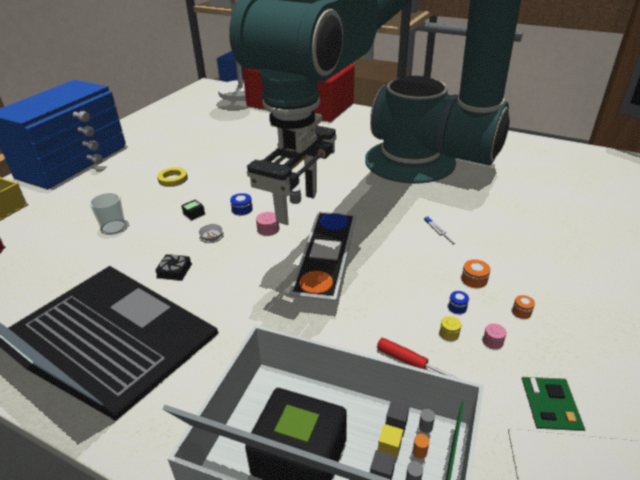

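View pics/side0.png

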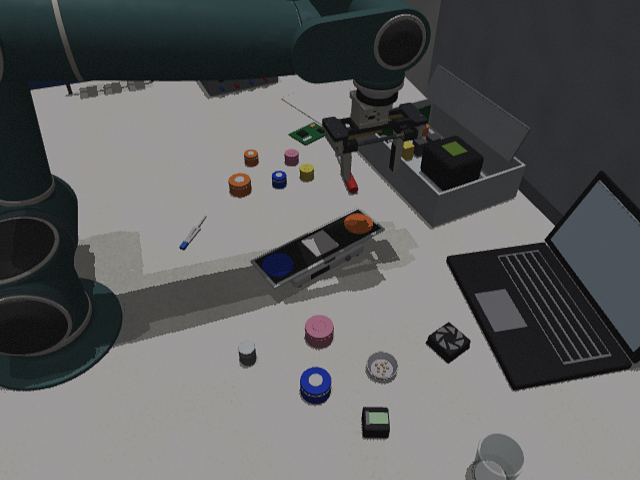

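View pics/wrist0.png

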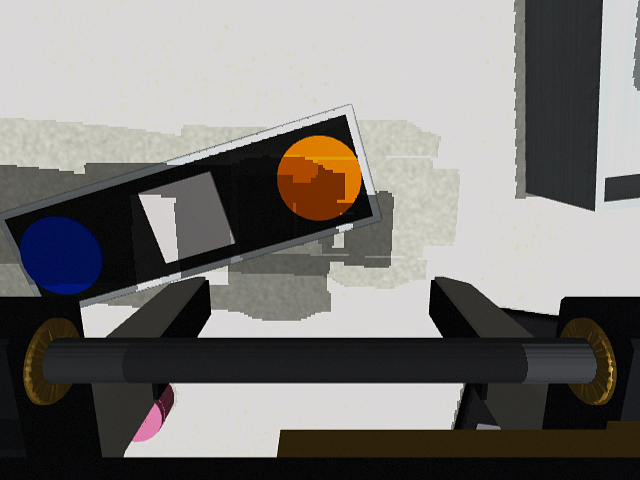

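```bash
python3 - <<'E'
import cv2, numpy as np
s=cv2.imread("pics/scene0.png"); d=cv2.imread("pics/side0.png")
a=cv2.resize(s[255:350,400:540+20],(800,475),interpolation=cv2.INTER_CUBIC)
b=cv2.resize(d[140:205,220:330],(800,473),interpolation=cv2.INTER_CUBIC)
c=cv2.resize(s[180:300,170:370],(800,480),interpolation=cv2.INTER_CUBIC)
e=cv2.resize(d[300:445,230:410],(720,580),interpolation=cv2.INTER_CUBIC)
for n,i in zip("abce",(a,b,c,e)): cv2.imwrite(f"pics/crop_{n}.png",i)
E
```

```text
(no output)
```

View pics/crop_a.png

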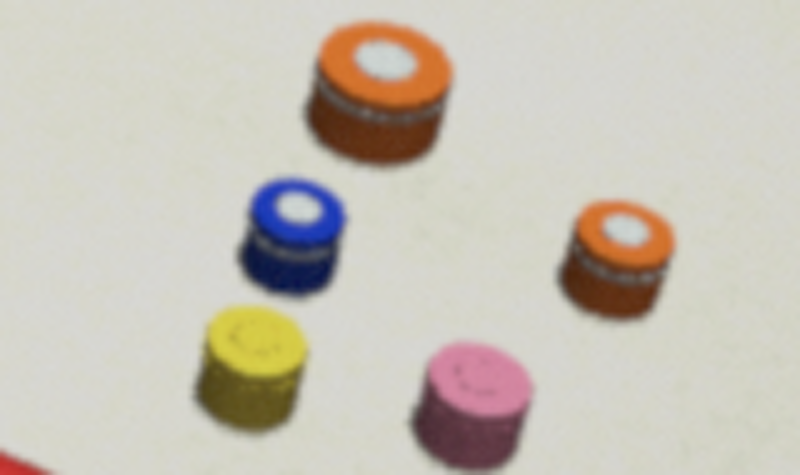

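View pics/crop_b.png

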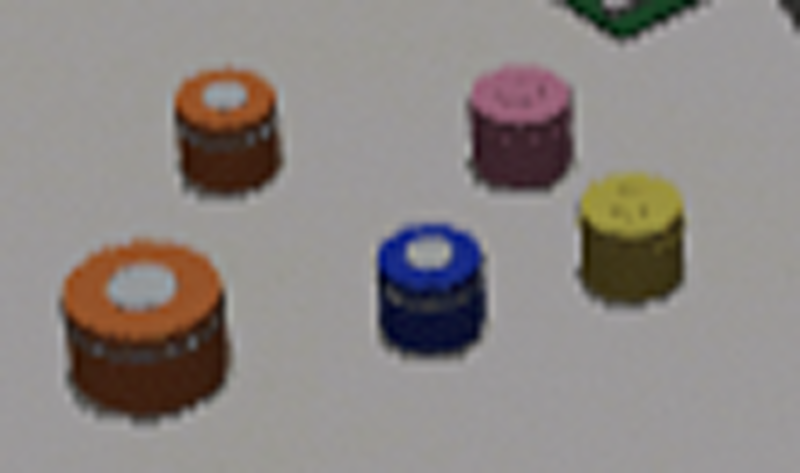

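View pics/crop_c.png

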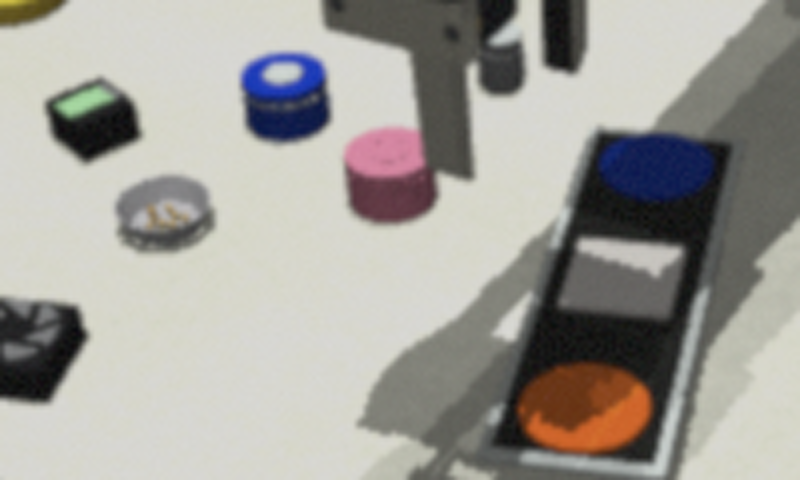

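View pics/crop_e.png

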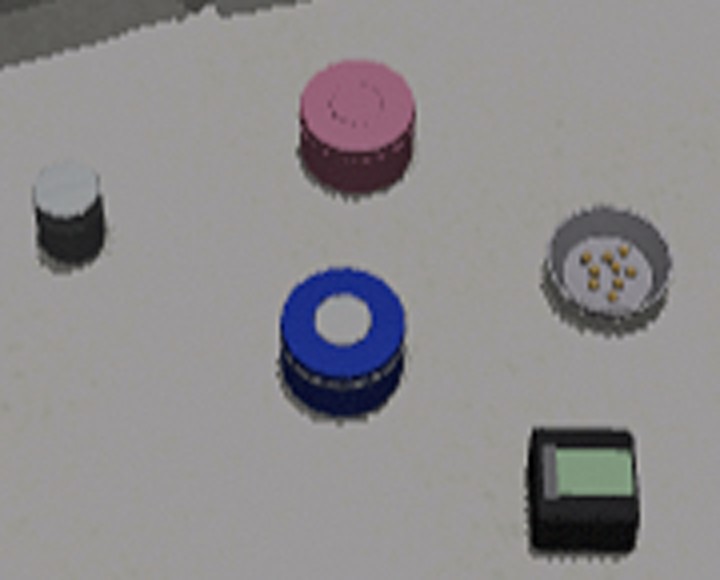

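```bash
cat > h.py <<'E'
import cv2, numpy as np
from cell import ctrl
def cam(n,c=None):
    c=c or ctrl.calibration(n)
    R,_=cv2.Rodrigues(np.array(c["rvec"],float)); t=np.array(c["tvec"],float)
    K=np.array([[c["fx"],0,c["cx"]],[0,c["fy"],c["cy"]],[0,0,1.]])
    return K,R,t
def ray_z(C,uv,z):
    K,R,t=C; o=-R.T@t; d=R.T@np.linalg.solve(K,[uv[0],uv[1],1.]); return o+d*(z-o[2])/d[2]
def proj(C,p):
    K,R,t=C; q=K@(R@np.array(p)+t); return q[:2]/q[2]
def tri(C1,u1,C2,u2):
    P=[C[0]@np.c_[C[1],C[2]] for C in(C1,C2)]
    X=cv2.triangulatePoints(P[0],P[1],np.array(u1,float).reshape(2,1),np.array(u2,float).reshape(2,1))
    return (X[:3]/X[3]).ravel()
def tool(p):
    """vector from TCP to world point p, in tool axes, mm"""
    s=ctrl.sense(); R,_=cv2.Rodrigues(s["eef_rot"]); return R.T@(np.array(p)-s["tcp_pos"])*1000
def save(n,name):
    C=cam(n); im=ctrl.capture(n)[:,:,::-1].copy(); cv2.imwrite(f"pics/{name}.png",im); return C,im
E
python3 - <<'E'
from h import *
S=cam("scene");D=cam("side");W=cam("wrist")
pts={"LO":((477.2,267),(239.5,179.5),.036),"SB":((459.8,296.6),(279,174.7),.032),"SO":((525.2,301.2),(250.8,153.2),.032),
"LB":((241,198.2),(315.8,380),.036),"DL":((193.2,206.5),(376,418),.03),"PB":((334,221.8),(278,265),.056),"PO":((316.2,281.8),(358,223),.056)}
for k,(a,b,z) in pts.items(): print(k,tri(S,a,D,b).round(4),ray_z(S,a,z).round(4),ray_z(D,b,z).round(4))
print(ray_z(W,(61,255),.056),ray_z(W,(319,178),.056),ray_z(W,(187,218),.056))
for uv in((532,430),(634,430),(638,515),(530,520)): print(ray_z(D,(230+uv[0]/4,300+uv[1]/4),.03))
E
```

```text
LO [0.4658 0.3092 0.0369] [0.4615 0.3101 0.036 ] [0.4667 0.3076 0.036 ]
SB [0.5676 0.2999 0.033 ] [0.564  0.3007 0.032 ] [0.5687 0.2988 0.032 ]
SO [0.5244 0.418  0.0326] [0.5212 0.419  0.032 ] [0.5252 0.4165 0.032 ]
LB [ 0.4492 -0.3047  0.0364] [ 0.4459 -0.304   0.036 ] [ 0.4508 -0.3063  0.036 ]
DL [ 0.5225 -0.4036  0.0265] [ 0.5246 -0.3984  0.03  ] [ 0.523  -0.4066  0.03  ]
PB [ 0.4654 -0.028   0.0538] [ 0.4659 -0.0259  0.056 ] [ 0.4658 -0.0319  0.056 ]
PO [0.6751 0.0349 0.0561] [0.6734 0.0356 0.056 ] [0.6759 0.0336 0.056 ]
[ 0.46393422 -0.02896808  0.056     ] [0.67440582 0.03327509 0.056     ] [0.56908671 0.00164957 0.056     ]
[ 0.5100561  -0.38118009  0.03      ]
[ 0.55132877 -0.39611271  0.03      ]
[ 0.53613626 -0.43200652  0.03      ]
[ 0.49287116 -0.41868567  0.03      ]
```

```bash
python3 - <<'E'
from h import *
S=cam("scene");D=cam("side")
for n,(x,y),z in (("pinkL",(230+357/4,300+105/4),.036),("grey",(230+67/4,300+188/4),.03),("bowl",(382,365),.02),("yel",(220+632/7.27,140+205/7.27),.032),("pinkS",(220+520/7.27,140+95/7.27),.032)):
  print(n,ray_z(D,(x,y),z).round(3))
print(ray_z(S,(400,350),.01))
E
```

```text
pinkL [ 0.498 -0.197  0.036]
grey [ 0.354 -0.192  0.03 ]
bowl [ 0.581 -0.309  0.02 ]
yel [0.646 0.302 0.032]
pinkS [0.629 0.381 0.032]
[0.72870395 0.23697486 0.01      ]
```

arm_command(
  plan=[
    [[-20, -18, 0, 6, 1], [-60, -55, 0, 14, 1], [-105, -97, 0, 22, 1], [-150, -138, 0, 30, 1], [-195, -180, 0, 38, 1], [-240, -221, 0, 46, 1], [-280, -258, 0, 54, 1], [-310, -286, 0, 62, 1], [-328, -303, 0, 69, 1], [-328, -303, 0, 73.6, 1]],
  ],
)

```text
t: 1.15
tcp_pos: [0.3692, -0.3302, 0.1838]
eef_rot: [3.111, 0.436, -0.002]
force: [0.8, -0.2, 0.5]
grip_width: 0.0932
```

```bash
python3 - <<'E'
from h import *
print(ctrl.sense()); C,_=save("wrist","w1"); print(proj(C,(.449,-.305,.036)))
E
```

```text
{'t': 1.15, 'joint_positions': array([-7.80353434e-01, -2.82408693e-01,  1.81615173e+00, -1.24259587e-03,
        1.60827390e+00,  5.11651630e-01]), 'qvel': array([-0.34790831, -0.00790205,  0.00769953,  0.01499001,  0.00139881,
        0.4196889 ]), 'tau': array([  1.20025691, -39.84245896, -61.89883947,  -0.27471526,
         0.08376823,  -1.4316199 ]), 'tcp_pos': array([ 0.36917055, -0.33017135,  0.18376796]), 'eef_rot': array([ 3.11071819e+00,  4.36377687e-01, -1.95517119e-03]), 'force': array([ 0.84304277, -0.1761546 ,  0.50491667]), 'moment': array([ 0.03247113,  0.09630352, -0.03903597]), 'grip_width': 0.09319742969483182}
[315.52661845 112.63971249]
```

View pics/w1.png

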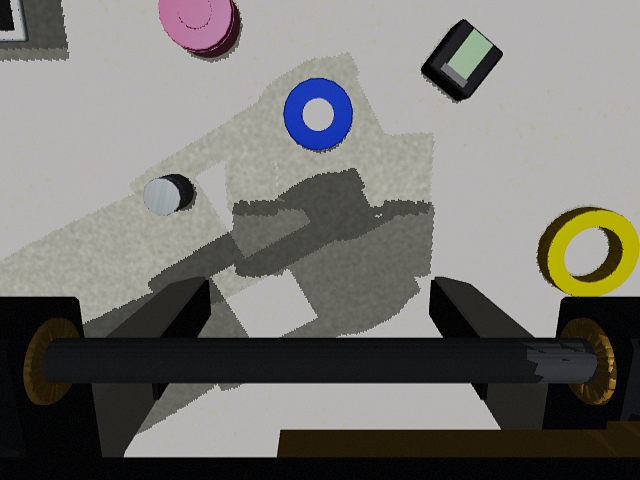

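```bash
python3 - <<'E'
from h import *
C=cam("wrist");im=cv2.imread("pics/w1.png")
# pose moved slightly after capture? check calibration now vs then
m=(im[:,:,0].astype(int)-im[:,:,2]>60).astype(np.uint8)
k,l,st,ce=cv2.connectedComponentsWithStats(m)
s=ctrl.sense(); R,_=cv2.Rodrigues(s["eef_rot"]); print(s["tcp_pos"],R.round(4))
for i in range(1,k):
    if st[i,4]>500: print(st[i],ce[i])
p=ray_z(C,(318,114),.036);print(p,tool(p))
cv2.imwrite("pics/w1c.png",cv2.resize(im[0:120,400:520],(600,600),interpolation=cv2.INTER_CUBIC))
E
```

```text
[ 0.36867097 -0.33093191  0.18374386] [[ 9.627e-01  2.706e-01 -1.500e-03]
 [ 2.706e-01 -9.627e-01 -8.000e-04]
 [-1.700e-03  4.000e-04 -1.000e+00]]
[ 283   78   70   72 3052] [317.7008519  113.24967235]
[ 0.4480859  -0.30837494  0.036     ] [ 82.80771093  -0.28532262 147.60283007]
```

View pics/w1c.png

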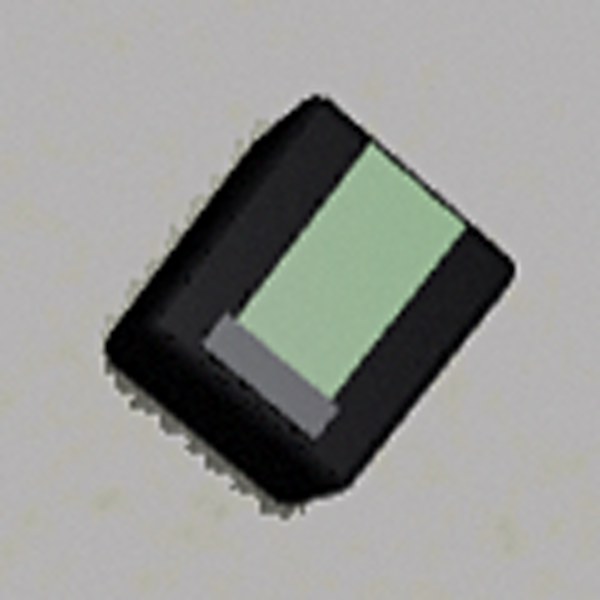

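arm_command(
  plan=[
    [[30, 0, 40, 0, 1], [65, 0, 80, 0, 1], [83, 0, 115, 0, 1], [83, 0, 145, 0, 1], [83, 0, 165, 0, 1], [83, 0, 175.7, 0, 1], [83, 0, 175.7, 0, 1], [83, 0, 175.7, 0, 0.3], [83, 0, 175.7, 0, 0.3], [83, 0, 175.7, 0, 0.3]],
  ],
)

```text
t: 2.2
tcp_pos: [0.4487, -0.309, 0.009]
eef_rot: [3.11, 0.429, -0.001]
force: [-1.3, 0.4, 0.5]
grip_width: 0.0738
```

arm_command(
  plan=[
    [[0, 0, 0, 0, 0.3], [0, 0, 0, 0, 0.3], [0, 0, 0, 0, 0.3]],
  ],
)

```text
t: 2.5
tcp_pos: [0.4488, -0.3091, 0.0093]
eef_rot: [3.11, 0.428, -0.0]
force: [0.0, 0.3, -0.4]
grip_width: 0.0497
```

```bash
python3 - <<'E'
from h import *
print(ctrl.sense()["grip_width"]); save("wrist","w2");_,d=save("side","s2")
print(ctrl.sense()["grip_width"])
cv2.imwrite("pics/s2c.png",cv2.resize(d[300:445,230:410],(720,580),interpolation=cv2.INTER_CUBIC))
E
```

```text
0.04966640466637558
0.04172080959980961
```

View pics/w2.png

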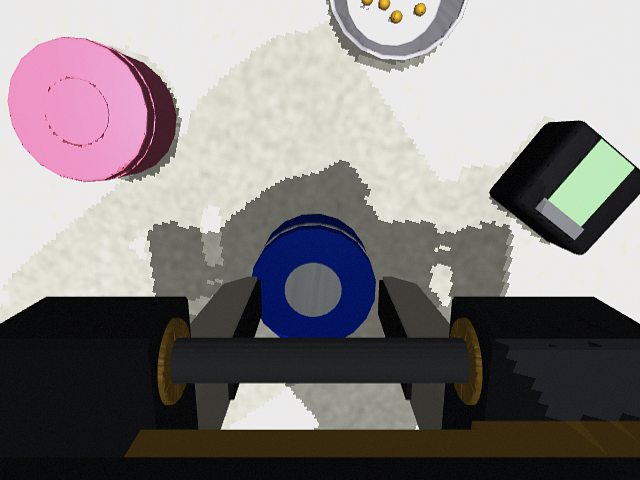

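View pics/s2c.png

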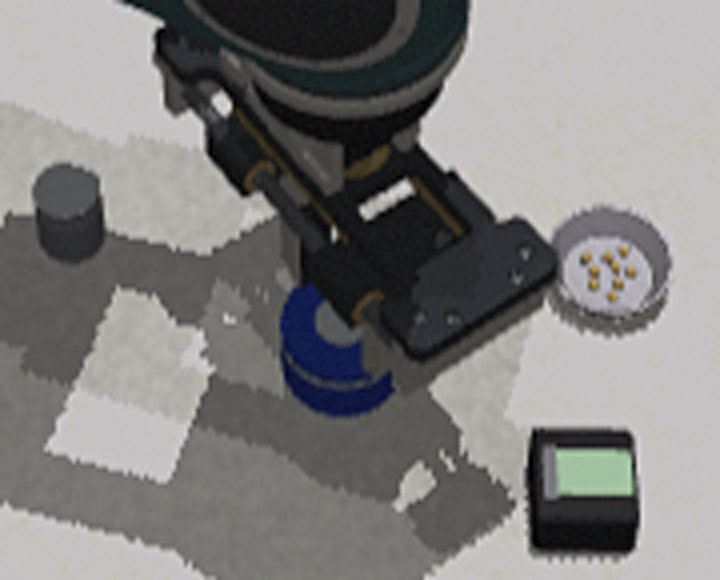

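```bash
python3 - <<'E'
from h import *
C=cam("wrist"); s=ctrl.sense(); print(s["tcp_pos"],s["grip_width"],s["force"])
p=ray_z(C,(313,290),.036);print(p,tool(p))
D=cam("side");print(ray_z(D,(230+340/4,300+325/4),.036), proj(D,s["tcp_pos"]))
save("wrist","w3")
E
```

```text
[ 0.44869813 -0.30900234  0.00903297] 0.04172080959980961 [-0.28562764  0.24220054 -0.25798388]
[ 0.44824196 -0.30684583  0.036     ] [  0.12443339  -2.15472566 -26.97074882]
[ 0.44864794 -0.30823795  0.036     ] [315.10979668 389.75926258]
```

View pics/w3.png

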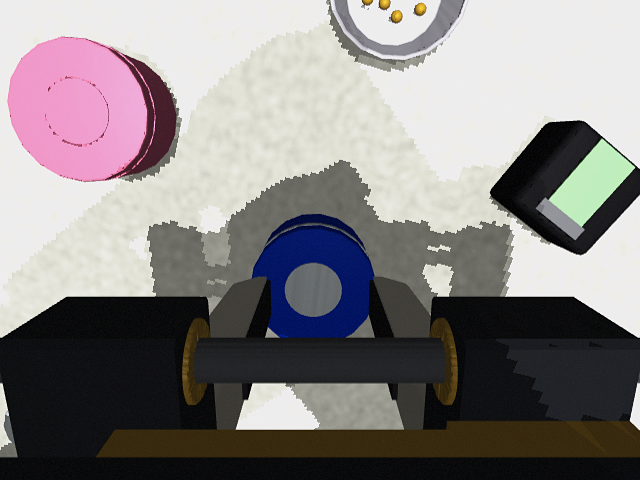

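```bash
python3 - <<'E'
from h import *
C=cam("wrist"); s=ctrl.sense(); R,_=cv2.Rodrigues(s["eef_rot"])
print(s["grip_width"], -C[1].T@C[2])
for z in (0,-19,-40):
  for y in (-s["grip_width"]*500, s["grip_width"]*500):
    for x in (-7.5,7.5): print((x,y,z),proj(C,s["tcp_pos"]+R@np.array([x,y,z])/1000).round(0))
E
```

```text
0.037411482818110936 [ 0.51258867 -0.29133405  0.20945923]
(-7.5, -18.705741409055467, 0) [281. 285.]
(7.5, -18.705741409055467, 0) [281. 257.]
(-7.5, 18.705741409055467, 0) [355. 285.]
(7.5, 18.705741409055467, 0) [356. 257.]
(-7.5, -18.705741409055467, -19) [278. 299.]
(7.5, -18.705741409055467, -19) [277. 268.]
(-7.5, 18.705741409055467, -19) [358. 299.]
(7.5, 18.705741409055467, -19) [359. 268.]
(-7.5, -18.705741409055467, -40) [273. 319.]
(7.5, -18.705741409055467, -40) [272. 284.]
(-7.5, 18.705741409055467, -40) [363. 318.]
(7.5, 18.705741409055467, -40) [364. 284.]
```

```bash
python3 - <<'E'
from h import *
_,d=save("side","s3");print(ctrl.sense()["grip_width"],ctrl.sense()["t"])
_,e=save("scene","c3");print(ctrl.sense()["grip_width"])
a=cv2.resize(d[330:430,270:370],(500,500),interpolation=cv2.INTER_CUBIC)
b=cv2.resize(e[140:240,190:290],(500,500),interpolation=cv2.INTER_CUBIC)
cv2.imwrite("pics/s3c.png",np.hstack([a,b])[:, :800+200][:, :])
cv2.imwrite("pics/s3c.png",cv2.resize(np.hstack([a,b]),(800,400)))
E
```

```text
0.03347898642697236 2.7
0.030297960959768087
```

View pics/s3c.png

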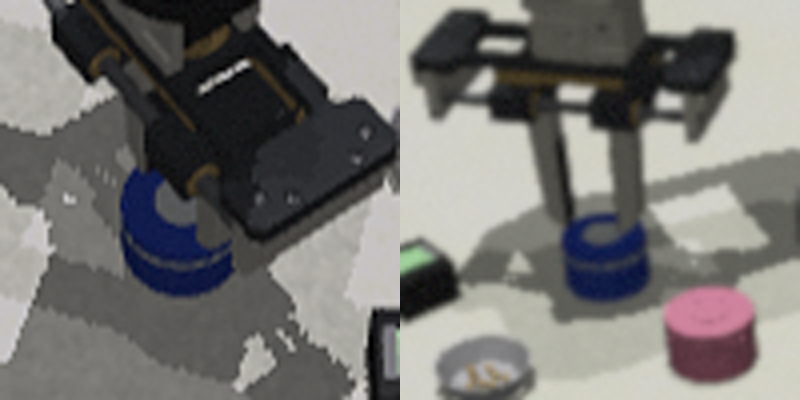

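```bash
python3 - <<'E'
from h import *
C=cam("wrist"); s=ctrl.sense(); R,_=cv2.Rodrigues(s["eef_rot"])
for z in (0,-10,-19,-30,-40):
    for x in (-7.5,7.5): print((x,z),[proj(C,s["tcp_pos"]+R@np.array([x,y,z])/1000).round(0) for y in (-46.5,46.5)])
for z in (0,.009,.02,.036):
  print(z, proj(cam("scene"),[*(s["tcp_pos"][:2]),z]), proj(cam("side"),[*(s["tcp_pos"][:2]),z]))
E
```

```text
(-7.5, 0) [array([226., 285.]), array([410., 285.])]
(7.5, 0) [array([225., 257.]), array([411., 257.])]
(-7.5, -10) [array([222., 292.]), array([414., 292.])]
(7.5, -10) [array([220., 263.]), array([416., 262.])]
(-7.5, -19) [array([218., 299.]), array([418., 299.])]
(7.5, -19) [array([216., 269.]), array([420., 268.])]
(-7.5, -30) [array([212., 309.]), array([424., 309.])]
(7.5, -30) [array([209., 276.]), array([426., 276.])]
(-7.5, -40) [array([206., 319.]), array([430., 318.])]
(7.5, -40) [array([203., 285.]), array([432., 284.])]
0 [240.37909822 209.97084196] [315.09989426 392.41984295]
0.009 [239.98540423 207.08453214] [315.1205444  389.76375213]
0.02 [239.4998543  203.52479403] [315.14613786 386.47183536]
0.036 [238.78488076 198.2830703 ] [315.1840784  381.59179524]
```

arm_command(
  plan=[
    [[0, 0, 0, 0, 1], [0, 0, 0, 0, 1], [0, 0, 0, 0, 1], [0, 0, 0, 0, 1], [0, 0, 0, 0, 1], [0, 0, 0, 0, 1], [0, 0, 0, 0, 1], [0, 0, 10, 0, 1], [0, 0, 10, 0, 1]],
  ],
)

```text
t: 3.65
tcp_pos: [0.4481, -0.3085, -0.0026]
eef_rot: [3.112, 0.429, -0.003]
force: [0.9, 0.4, -0.6]
grip_width: 0.0923
```

```bash
python3 - <<'E'
from h import *
print(ctrl.sense()["force"])
_,e=save("scene","c4");save("wrist","w4");_,d=save("side","s4")
a=cv2.resize(d[330:430,270:370],(500,500),interpolation=cv2.INTER_CUBIC)
b=cv2.resize(e[140:240,190:290],(500,500),interpolation=cv2.INTER_CUBIC)
cv2.imwrite("pics/s4c.png",cv2.resize(np.hstack([a,b]),(800,400)))
E
```

```text
[ 0.85640348  0.37173083 -0.59444274]
```

View pics/s4c.png

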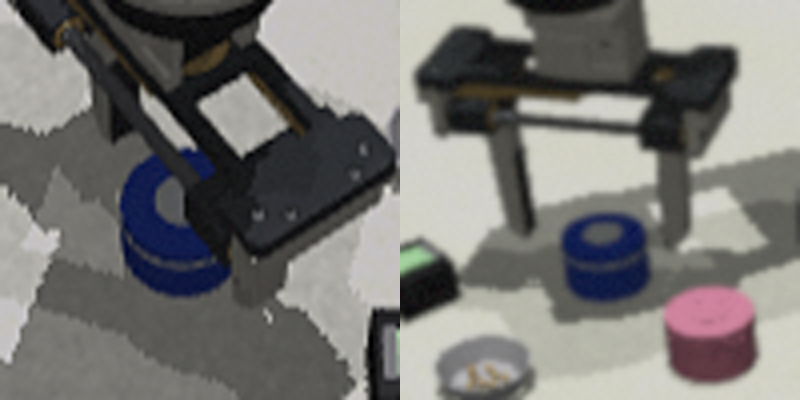

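View pics/w4.png

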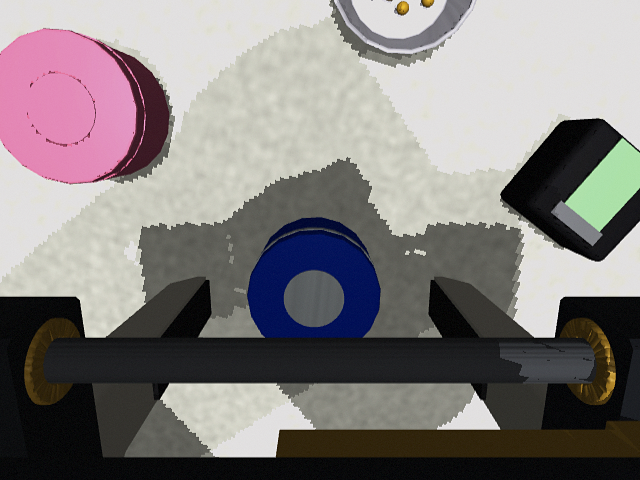

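arm_command(
  plan=[
    [[0, 0, 6, 0, 1], [0, 0, 12, 0, 1], [0, 0, 18, 0, 1], [0, 0, 20, 0, 1], [0, 0, 20, 0, 0.4], [0, 0, 20, 0, 0.4], [0, 0, 20, 0, 0.4], [0, 0, 20, 0, 0.4], [0, 0, 20, 0, 0.4], [0, 0, 20, 0, 0.4]],
  ],
)

```text
t: 4.8
tcp_pos: [0.4486, -0.3088, -0.0211]
eef_rot: [3.111, 0.429, -0.001]
force: [-0.5, 2.4, 2.6]
grip_width: 0.0552
```

arm_command(
  plan=[
    [[0, 0, 0, 0, 0.4], [0, 0, 0, 0, 0.4], [0, 0, 0, 0, 0.4]],
  ],
)

```text
t: 5.1
tcp_pos: [0.4486, -0.3088, -0.0211]
eef_rot: [3.111, 0.429, -0.001]
force: [-0.0, 0.4, 1.8]
grip_width: 0.0552
```

arm_command(
  plan=[
    [[0, 0, -15, 0, 0.4], [0, 0, -45, 0, 0.4], [5, -15, -85, 0, 0.4], [17, -50, -110, 0, 0.4], [31, -90, -120, 0, 0.4], [46, -135, -120, 0, 0.4], [62, -180, -120, 0, 0.4], [77, -225, -120, 0, 0.4], [88, -255, -120, 0, 0.4], [91, -265.5, -120, 0, 0.4]],
  ],
)

```text
t: 6.1
tcp_pos: [0.4645, -0.026, 0.0997]
eef_rot: [3.111, 0.433, 0.001]
force: [1.2, -1.4, -2.5]
grip_width: 0.0553
```

arm_command(
  plan=[
    [[0, 0, 0, 0, 0.4], [0, 0, 0, 0, 0.4]],
  ],
)

```text
t: 6.3
tcp_pos: [0.4646, -0.0264, 0.1003]
eef_rot: [3.11, 0.433, 0.001]
force: [0.4, -0.7, -2.7]
grip_width: 0.0554
```

```bash
python3 - <<'E'
from h import *
C,im=save("wrist","w5"); s=ctrl.sense(); print(s["tcp_pos"],s["force"],s["grip_width"])
print(tool((.4645,-.0285,.056)),proj(C,(.4645,-.0285,.056)),proj(C,(.6745,.034,.056)))
_,d=save("side","s5")
cv2.imwrite("pics/s5c.png",cv2.resize(d[170:330,220:400],(720,640)[:2] and (675,600),interpolation=cv2.INTER_CUBIC))
E
```

```text
[ 0.46457339 -0.02681238  0.10001654] [-0.32145872  0.76470935 -2.85825415] 0.055449266244247127
[-0.55025301  1.53479308 44.01875942] [321.37971978 249.16855115] [ 315.74756739 -191.00298199]
```

View pics/w5.png

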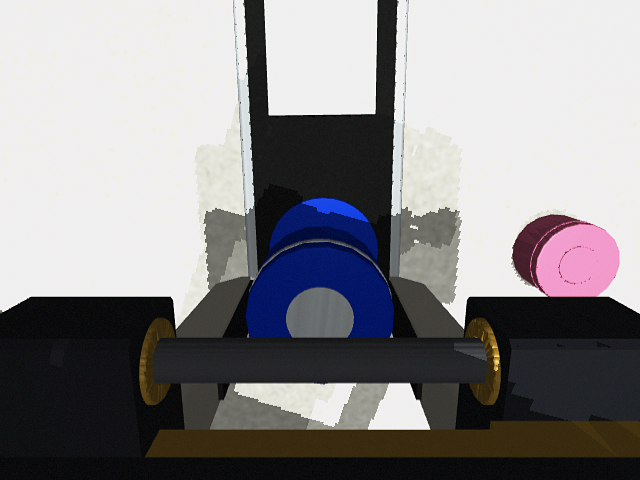

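View pics/s5c.png

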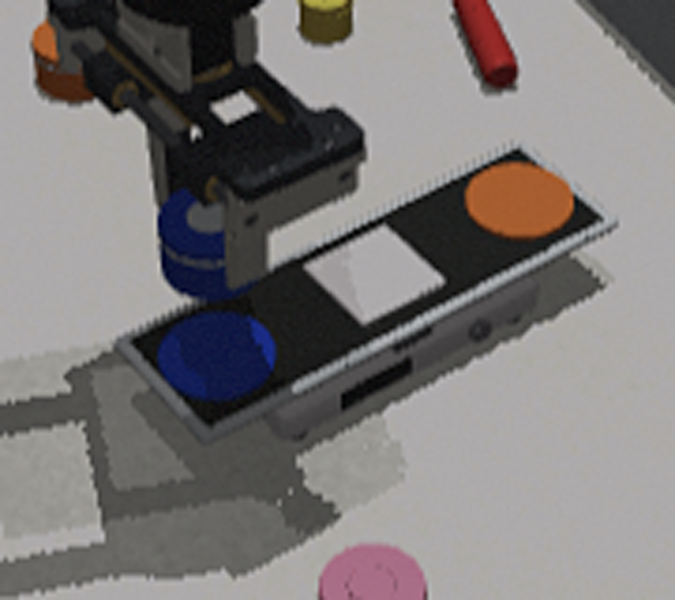

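```bash
python3 - <<'E'
from h import *
C=cam("wrist"); s=ctrl.sense(); R,_=cv2.Rodrigues(s["eef_rot"])
print(tool(ray_z(C,(323.5,197),.056)), "expected pad far edge x=+33")
print(tool(ray_z(C,(322,115),.056)),"white near edge => centre-30")
z=s["tcp_pos"][2]+.0211+.036
print(tool(ray_z(C,(320,315),z)))
E
```

```text
[31.12106063  3.1402389  43.87963133] expected pad far edge x=+33
[77.30045912  2.23822924 43.89105299] white near edge => centre-30
[  1.76252741   0.85814468 -57.09836824]
```

arm_command(
  plan=[
    [[-3, 1.5, 20, 0, 0.4], [-3, 1.5, 40, 0, 0.4], [-3, 1.5, 53, 0, 0.4], [-3, 1.5, 60, 0, 0.4], [-3, 1.5, 63, 0, 0.4], [-3, 1.5, 65, 0, 0.4], [-3, 1.5, 67, 0, 0.4], [-3, 1.5, 69, 0, 0.4], [-3, 1.5, 70, 0, 0.4], [-3, 1.5, 71, 0, 0.4]],
  ],
)

```text
t: 7.4
tcp_pos: [0.4622, -0.0295, 0.0291]
eef_rot: [3.11, 0.431, 0.001]
force: [-1.3, -2.2, 1.7]
grip_width: 0.0555
```

arm_command(
  plan=[
    [[0, 0, 0, 0, 0.4], [0, 0, 0, 0, 0.4], [0, 0, 0, 0, 0.4]],
  ],
)

```text
t: 7.7
tcp_pos: [0.4623, -0.0295, 0.0293]
eef_rot: [3.11, 0.431, 0.001]
force: [-2.2, -2.5, 0.7]
grip_width: 0.0556
```

arm_command(
  plan=[
    [[0, 0, 0, 0, 0.7], [0, 0, 0, 0, 0.8], [0, 0, 0, 0, 0.8], [0, 0, 0, 0, 0.85], [0, 0, 0, 0, 0.85], [0, 0, 0, 0, 0.85], [0, 0, -10, 0, 0.85], [0, 0, -30, 0, 0.85], [0, 0, -60, 0, 0.85], [0, 0, -90, 0, 1]],
  ],
)

```text
t: 8.7
tcp_pos: [0.462, -0.0293, 0.1209]
eef_rot: [3.11, 0.431, 0.001]
force: [-0.1, 0.6, -0.0]
grip_width: 0.0833
```

```bash
python3 - <<'E'
from h import *
_,d=save("side","s6"); s=ctrl.sense(); print(s["tcp_pos"],s["force"],s["grip_width"])
cv2.imwrite("pics/s6c.png",cv2.resize(d[170:330,220:400],(675,600),interpolation=cv2.INTER_CUBIC))
# next target view: LO at .464,.309, from -80 along x
print(tool((.466-.077,.309-.022,.13)))
E
```

```text
[ 0.46374956 -0.02947533  0.12631896] [ 1.60349019 -0.18562993  6.9795279 ] 0.0865222562939313
[  14.15820614 -324.85801863   -4.94895643]
```

View pics/s6c.png

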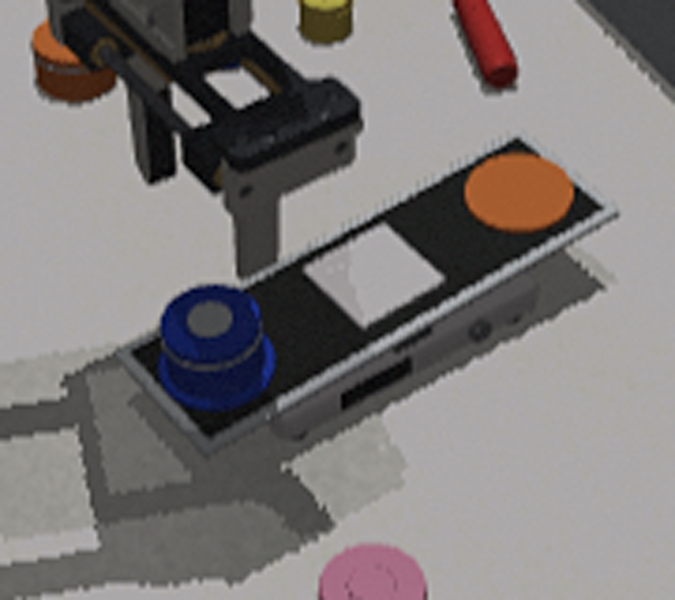

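arm_command(
  plan=[
    [[2, -15, -10, 0, 1], [4, -50, -20, 0, 1], [6, -95, -20, 0, 1], [8, -140, -20, 0, 1], [9, -185, -20, 0, 1], [10, -230, -20, 0, 1], [12, -272, -20, 0, 1], [13, -305, -20, 0, 1], [14, -325, -20, 0, 1], [14, -325, -20, 0, 1]],
  ],
)

```text
t: 9.75
tcp_pos: [0.388, 0.289, 0.1454]
eef_rot: [3.108, 0.435, 0.01]
force: [0.4, 0.7, -0.0]
grip_width: 0.0931
```

```bash
cat >> h.py <<'E'
def spot(im,hsvlo,hsvhi,minA=400):
    h=cv2.cvtColor(im,cv2.COLOR_BGR2HSV); m=cv2.inRange(h,hsvlo,hsvhi)
    out=[]
    for c in cv2.findContours(m,cv2.RETR_EXTERNAL,cv2.CHAIN_APPROX_NONE)[0]:
        if cv2.contourArea(c)>minA: e=cv2.fitEllipse(cv2.convexHull(c)); out.append((np.round(e[0],1),np.round(e[1],1),cv2.boundingRect(c)))
    return out
E
python3 - <<'E'
from h import *
C,im=save("wrist","w7"); print(ctrl.sense()["tcp_pos"],np.abs(ctrl.sense()["qvel"]).max())
for n,p in (("LO",(.466,.309,.036)),("SB",(.5676,.2999,.032)),("SO",(.5244,.418,.032))): print(n,proj(C,p))
print(spot(im,(5,120,120),(18,255,255)))
E
```

```text
[0.3883691  0.28781438 0.14540489] 0.03841025234407456
LO [320.72703261 115.67050273]
SB [375.48429552 -32.4120681 ]
SO [188.55690349 -17.31026432]
[(array([321.6, 118.8]), array([77.1, 79.8]), (283, 79, 78, 80)), (array([190.3,  -5.3]), array([43.5, 50.5]), (167, 0, 49, 18))]
```

View pics/w7.png

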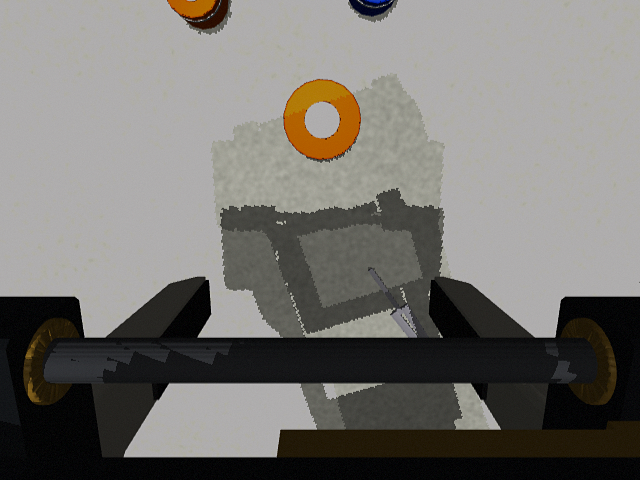

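```bash
python3 - <<'E'
from h import *
C=cam("wrist");p=ray_z(C,(322,119),.036); print(p,tool(p),ctrl.sense()["tcp_pos"],ctrl.sense()["eef_rot"])
E
```

```text
[0.46446496 0.30621361 0.036     ] [ 77.55022035   2.68727375 109.89668632] [0.3883691  0.28781438 0.14540489] [3.10806467 0.43405222 0.01048576]
```

arm_command(
  plan=[
    [[30, 1, 30, 0, 1], [65, 2, 65, 0, 1], [78.5, 2.5, 100, 0, 1], [78.5, 2.5, 130, 0, 1], [78.5, 2.5, 152, 0, 1], [78.5, 2.5, 163, 0, 1], [78.5, 2.5, 166.5, 0, 1], [78.5, 2.5, 166.5, 0, 0.4], [78.5, 2.5, 166.5, 0, 0.4], [78.5, 2.5, 166.5, 0, 0.4]],
  ],
)

```text
t: 10.8
tcp_pos: [0.4663, 0.3068, -0.0194]
eef_rot: [3.109, 0.434, 0.013]
force: [0.3, 0.8, 0.2]
grip_width: 0.0737
```

arm_command(
  plan=[
    [[0, 0, 0, 0, 0.4], [0, 0, 0, 0, 0.4], [0, 0, 0, 0, 0.4], [0, 0, 0, 0, 0.4], [0, 0, 0, 0, 0.4]],
  ],
)

```text
t: 11.3
tcp_pos: [0.4666, 0.3072, -0.0186]
eef_rot: [3.109, 0.434, 0.014]
force: [-2.2, 1.2, 6.8]
grip_width: 0.0551
```

```bash
python3 - <<'E'
from h import *
C,im=save("wrist","w8"); s=ctrl.sense(); print(s["tcp_pos"],s["eef_rot"],s["grip_width"],s["force"])
h=spot(im,(0,0,90),(180,60,255),100); print(h)
print(tool((.6745,.034,.056)))
E
```

```text
[ 0.46654228  0.30721776 -0.01865785] [3.10944226 0.4343368  0.01422018] 0.05561422922311882 [-1.43572013  2.16780287  6.43213402]
[(array([319.8, 485.2]), array([235.2, 315. ]), (210, 383, 220, 47)), (array([319.5, 321.5]), array([59.9, 65.7]), (287, 292, 66, 45)), (array([51.4, 80.8]), array([47.9, 55.8]), (26, 55, 52, 53)), (array([424.6,  51.8]), array([50.3, 55.2]), (399, 25, 52, 55)), (array([320.3, 156.5]), array([ 349. , 1445.3]), (0, 0, 640, 329))]
[125.77154217 319.97756354 -72.55364756]
```

View pics/w8.png

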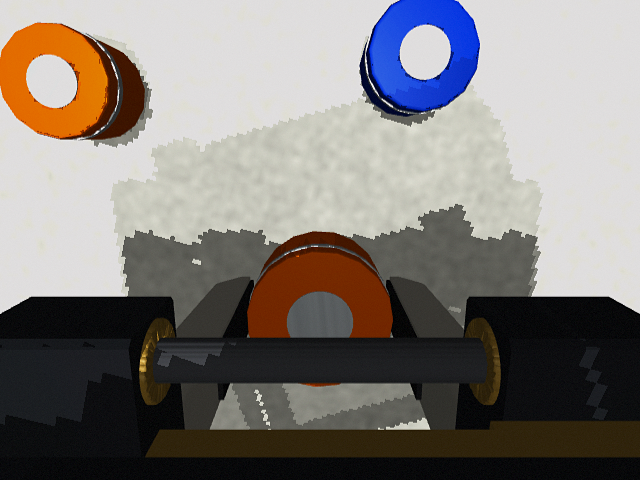

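arm_command(
  plan=[
    [[0, 0, -15, 0, 0.4], [0, 0, -45, 0, 0.4], [3, 10, -85, 0, 0.4], [15, 40, -115, 0, 0.4], [33, 84, -125, 0, 0.4], [50, 128, -125, 0, 0.4], [67, 172, -125, 0, 0.4], [85, 216, -125, 0, 0.4], [102, 260, -125, 0, 0.4], [118, 300, -125, 0, 0.4]],
  ],
)

```text
t: 12.35
tcp_pos: [0.6619, 0.049, 0.1091]
eef_rot: [3.109, 0.434, 0.014]
force: [-0.8, 1.1, -1.9]
grip_width: 0.0552
```

arm_command(
  plan=[
    [[4, 12, 0, 0, 0.4], [8, 20, 0, 0, 0.4], [8, 20, 0, 0, 0.4], [8, 20, 0, 0, 0.4]],
  ],
)

```text
t: 12.75
tcp_pos: [0.6746, 0.033, 0.1095]
eef_rot: [3.109, 0.435, 0.014]
force: [-0.1, 0.3, -1.9]
grip_width: 0.0554
```

```bash
python3 - <<'E'
from h import *
C,im=save("wrist","w9"); s=ctrl.sense(); print(s["tcp_pos"],s["eef_rot"],s["grip_width"],s["force"])
print(tool((.6745,.034,.056)),proj(C,(.6745,.034,.063)))
_,d=save("side","s9")
cv2.imwrite("pics/s9c.png",cv2.resize(d[130:310,240:440],(667,600),interpolation=cv2.INTER_CUBIC))
E
```

```text
[0.67452579 0.03312149 0.10954088] [3.10923346 0.43543702 0.01430553] 0.055320747192981655 [-0.08454503 -0.56758106 -1.84945413]
[-0.25192511 -1.02465798 53.53769737] [316.38499432 247.39209037]
```

View pics/w9.png

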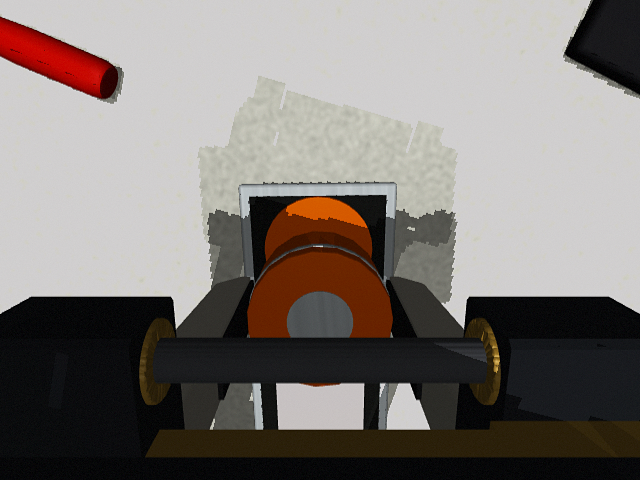

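View pics/s9c.png

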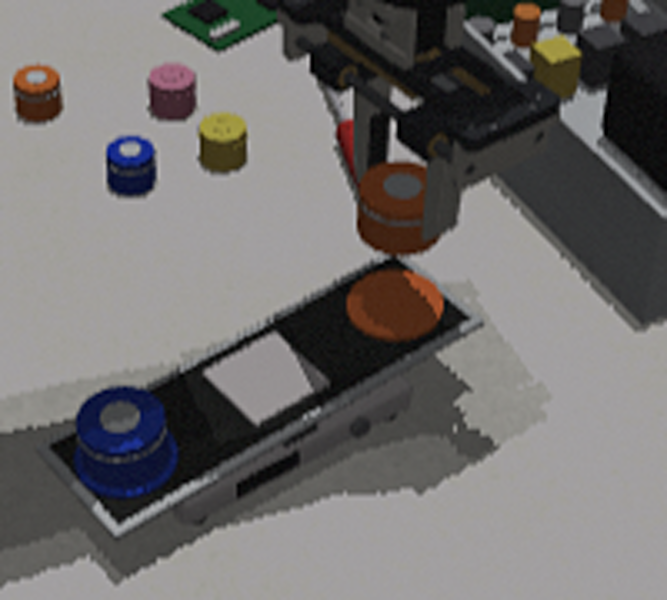

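```bash
python3 - <<'E'
from h import *
C=cam("wrist"); s=ctrl.sense()
print(tool(ray_z(C,(318.5,196.5),.063)), "expected 33")
print(tool(ray_z(C,(319,183),.06)), "tray end: expected 40")
z=s["tcp_pos"][2]+.0187+.036
print(tool(ray_z(C,(319.8,320),z)))
E
```

```text
[31.01434154  0.16525653 46.79578435] expected 33
[38.6681474   0.47059724 49.8645653 ] tray end: expected 40
[ -1.33464834   0.75262245 -54.71174263]
```

arm_command(
  plan=[
    [[0, -1, 20, 0, 0.4], [0, -1, 40, 0, 0.4], [0, -1, 53, 0, 0.4], [0, -1, 60, 0, 0.4], [0, -1, 63, 0, 0.4], [0, -1, 65, 0, 0.4], [0, -1, 67, 0, 0.4], [0, -1, 69, 0, 0.4], [0, -1, 71, 0, 0.4], [0, -1, 73, 0, 0.4]],
  ],
)

```text
t: 13.85
tcp_pos: [0.6754, 0.0341, 0.037]
eef_rot: [3.109, 0.436, 0.016]
force: [2.1, 0.6, 3.0]
grip_width: 0.0553
```

arm_command(
  plan=[
    [[0, 0, 0, 0, 0.4], [0, 0, 0, 0, 0.4], [0, 0, 0, 0, 0.4]],
  ],
)

```text
t: 14.15
tcp_pos: [0.6754, 0.034, 0.0371]
eef_rot: [3.109, 0.436, 0.016]
force: [-0.1, 1.7, 0.5]
grip_width: 0.0551
```

arm_command(
  plan=[
    [[0, 0, 0, 0, 0.7], [0, 0, 0, 0, 0.8], [0, 0, 0, 0, 0.8], [0, 0, 0, 0, 0.85], [0, 0, 0, 0, 0.85], [0, 0, 0, 0, 0.85], [0, 0, -10, 0, 0.85], [0, 0, -30, 0, 0.85], [0, 0, -65, 0, 0.85], [0, 0, -100, 0, 1]],
  ],
)

```text
t: 15.15
tcp_pos: [0.6741, 0.0341, 0.1387]
eef_rot: [3.109, 0.435, 0.016]
force: [0.3, 0.1, 1.2]
grip_width: 0.0833
```

arm_command(
  plan=[
    [[0, 0, -20, 0, 1], [0, 0, -20, 0, 1]],
  ],
)

```text
t: 15.35
tcp_pos: [0.6751, 0.0342, 0.1636]
eef_rot: [3.108, 0.435, 0.025]
force: [-0.6, -0.5, 0.7]
grip_width: 0.0924
```

```bash
python3 - <<'E'
from h import *
C,im=save("wrist","w10"); s=ctrl.sense(); print(s["tcp_pos"],s["eef_rot"],s["grip_width"],s["force"])
_,d=save("side","s10"); _,e=save("scene","c10")
a=cv2.resize(d[130:310,240:440],(400,360),interpolation=cv2.INTER_CUBIC);b=cv2.resize(e[180:330,260:427],(400,360),interpolation=cv2.INTER_CUBIC)
cv2.imwrite("pics/s10c.png",np.hstack([a,b]))
print(tool((.5676-.077,.2999-.022,.0)),s["joint_positions"])
E
```

```text
[0.67449762 0.0341527  0.16098501] [3.10868348 0.43547034 0.02067529] 0.09249215312508469 [ 0.82565258 -0.36035811  0.01678389]
[-110.30731536 -285.15792291  156.12115647] [ 1.32310235e-02  1.13878580e-01  1.48115780e+00 -8.14692900e-04
  1.53317521e+00  1.30569998e+00]
```

View pics/s10c.png

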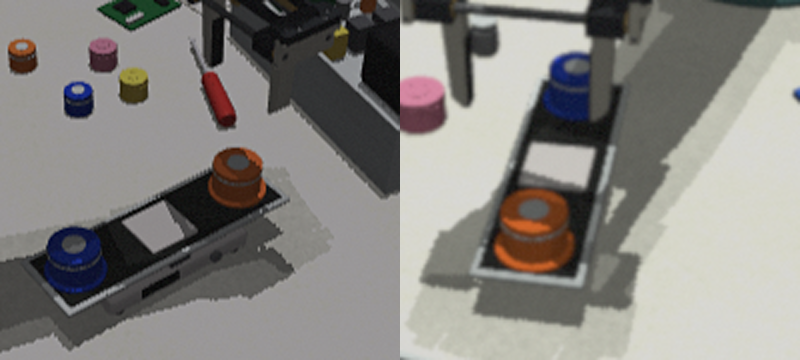

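arm_command(
  plan=[
    [[-5, -12, 0, 0, 1], [-18, -45, 0, 0, 1], [-33, -85, 0, 0, 1], [-50, -128, 0, 0, 1], [-67, -172, 0, 0, 1], [-83, -215, 5, 0, 1], [-97, -252, 10, 0, 1], [-107, -276, 15, 0, 1], [-110, -285, 15, 0, 1], [-110, -285, 15, 0, 1]],
  ],
)

```text
t: 16.5
tcp_pos: [0.4886, 0.2786, 0.1406]
eef_rot: [3.109, 0.438, 0.013]
force: [0.3, -0.9, 0.2]
grip_width: 0.0934
```

```bash
python3 - <<'E'
from h import *
C,im=save("wrist","w11"); s=ctrl.sense(); print(s["tcp_pos"],s["eef_rot"],np.abs(s["qvel"]).max())
for q in spot(im,(105,120,60),(130,255,255)):
  p=ray_z(C,q[0],.032); print(q,p,tool(p))
for q in spot(im,(5,120,120),(18,255,255)):
  p=ray_z(C,q[0],.032); print(q,p,tool(p))
E
```

```text
[0.48936993 0.27790884 0.14085545] [3.10870231 0.43684588 0.01381836] 0.02700012089565021
(array([321.2, 117.5]), array([52. , 54.4]), (295, 91, 53, 55)) [0.56560716 0.29824663 0.032     ] [ 77.97314031   1.07698708 109.51839306]
(array([145.8, 130.3]), array([49.9, 55.1]), (120, 104, 52, 54)) [0.52258819 0.41631748 0.032     ] [  69.16329731 -124.27643059  109.00330303]
```

View pics/w11.png

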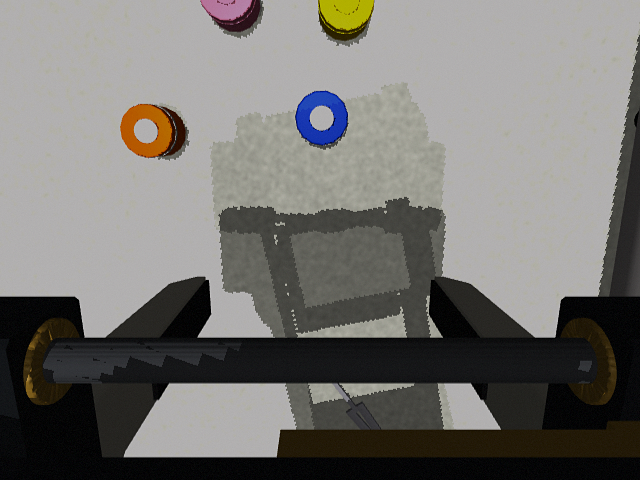

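arm_command(
  plan=[
    [[30, 0, 30, 0, 1], [65, 1, 65, 0, 1], [78.5, 1, 100, 0, 1], [78.5, 1, 130, 0, 1], [78.5, 1, 150, 0, 1], [78.5, 1, 159, 0, 1], [78.5, 1, 161, 0, 1], [78.5, 1, 161, 0, 0.2], [78.5, 1, 161, 0, 0.2], [78.5, 1, 161, 0, 0.2]],
  ],
)

```text
t: 17.55
tcp_pos: [0.5671, 0.2986, -0.0182]
eef_rot: [3.109, 0.437, 0.016]
force: [-0.4, -0.2, -0.5]
grip_width: 0.0735
```

arm_command(
  plan=[
    [[0, 0, 0, 0, 0.2], [0, 0, 0, 0, 0.2], [0, 0, 0, 0, 0.2], [0, 0, 0, 0, 0.2], [0, 0, 0, 0, 0.2], [0, 0, 0, 0, 0.2]],
  ],
)

```text
t: 18.15
tcp_pos: [0.5671, 0.2987, -0.0182]
eef_rot: [3.109, 0.437, 0.016]
force: [-0.6, 1.3, 1.0]
grip_width: 0.0372
```

```bash
python3 - <<'E'
from h import *
C,im=save("wrist","w12"); s=ctrl.sense(); print(s["tcp_pos"],s["eef_rot"],s["grip_width"],s["force"])
for q in spot(im,(0,0,60),(180,60,255),100):
  if q[2][2]<150: print(q)
print(tool((.4628,-.0295,.056)))
S=cam("scene");D=cam("side")
for n in("s10","c10"):
  im=cv2.imread(f"pics/{n}.png")
  print(n,[q for q in spot(im,(0,0,60),(180,70,160),12) if 8<q[2][2]<22 and q[2][3]<16][:0])
E
```

```text
[ 0.5671355   0.29864546 -0.01817967] [3.10921303 0.43693381 0.01640245] 0.03723351444682269 [-0.1781992   0.25517499  0.8689    ]
(array([628.6, 424.2]), array([ 24.9, 106.1]), (616, 382, 24, 62))
(array([ 56.4, 871.7]), array([  51.2, 1030.7]), (0, 382, 31, 76))
(array([217.5, 353.3]), array([16.1, 21.3]), (207, 349, 22, 13))
(array([  5.1, 363.9]), array([20.4, 33.1]), (0, 349, 15, 30))
(array([  4.1, 329.2]), array([17.4, 29.8]), (0, 318, 18, 20))
(array([319.5, 314.5]), array([40.7, 43.3]), (298, 294, 44, 41))
(array([ 24.1, 300.2]), array([29. , 59.3]), (0, 282, 52, 32))
[-189.98196407  286.92008854  -75.17766643]
s10 []
c10 []
```

View pics/w12.png

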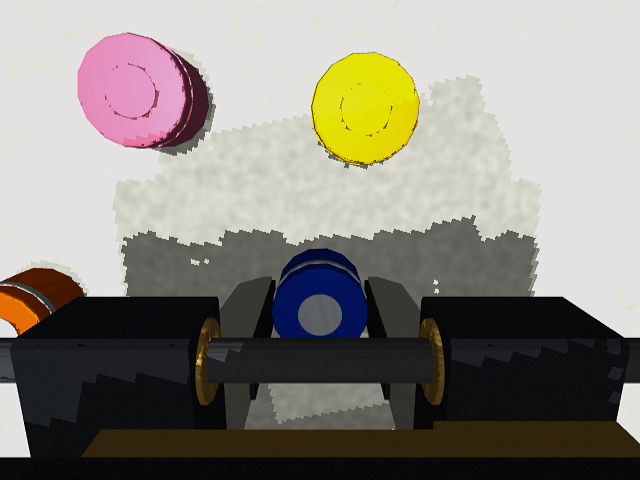

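arm_command(
  plan=[
    [[0, 0, -15, 0, 0.2], [0, 0, -50, 0, 0.2], [-10, 10, -95, 0, 0.2], [-40, 42, -130, 0, 0.2], [-73, 78, -150, 0, 0.2], [-106, 113, -150, 0, 0.2], [-139, 148, -150, 0, 0.2], [-172, 183, -150, 0, 0.2], [-205, 218, -150, 0, 0.2], [-235, 250, -150, 0, 0.2]],
  ],
)

```text
t: 19.2
tcp_pos: [0.4072, -0.0078, 0.1313]
eef_rot: [3.109, 0.437, 0.019]
force: [1.4, -1.3, -1.7]
grip_width: 0.0376
```

```bash
python3 - <<'E'
from h import *
print(tool((.4628-.077,-.0295-.022,.132)))
E
```

```text
[-32.5825508   36.06501383  -0.93979487]
```

arm_command(
  plan=[
    [[-16, 18, 0, 0, 0.2], [-28, 32, 0, 0, 0.2], [-32, 36, 0, 0, 0.2], [-32, 36, 0, 0, 0.2], [-32, 36, 0, 0, 0.2]],
  ],
)

```text
t: 19.7
tcp_pos: [0.3867, -0.0507, 0.1314]
eef_rot: [3.109, 0.438, 0.019]
force: [0.5, 0.6, -1.4]
grip_width: 0.0371
```

```bash
python3 - <<'E'
from h import *
C,im=save("wrist","w13"); s=ctrl.sense(); print(s["tcp_pos"],s["eef_rot"],s["force"],np.abs(s["qvel"]).max())
for q in spot(im,(100,120,30),(130,255,255)):
  print(q)
for q in spot(im,(0,0,60),(180,60,255),100):
  if q[2][2]<80: print(q)
print(proj(C,(.4628,-.0295,.092)))
E
```

```text
[ 0.3866619  -0.05060802  0.1312526 ] [3.1085704  0.43863025 0.01864154] [-0.47006863  0.78780509 -0.28011512] 0.004529252273788691
(array([319.5, 310.5]), array([95.5, 96. ]), (272, 263, 96, 75))
(array([ 51.4, 268.4]), array([23.8, 32. ]), (35, 254, 33, 30))
(array([319.3, 286.3]), array([76.4, 81.2]), (279, 249, 81, 33))
(array([319.7, 113.4]), array([104.2, 110. ]), (268, 59, 105, 109))Traceback (most recent call last):
  File "<stdin>", line 5, in <module>
  File "h.py", line 25, in spot
    if cv2.contourArea(c)>minA: e=cv2.fitEllipse(cv2.convexHull(c)); out.append((np.round(e[0],1),np.round(e[1],1),cv2.boundingRect(c)))
                                  ~~~~~~~~~~~~~~^^^^^^^^^^^^^^^^^^^
cv2.error: OpenCV(4.12.0) /io/opencv/modules/imgproc/src/shapedescr.cpp:361: error: (-201:Incorrect size of input array) There should be at least 5 points to fit the ellipse in function 'fitEllipseNoDirect'
```

View pics/w13.png

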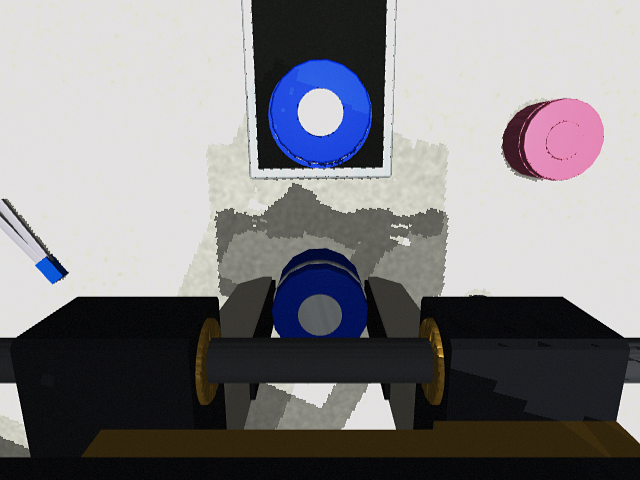

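```bash
sed -i 's/if cv2.contourArea(c)>minA:/if cv2.contourArea(c)>minA and len(cv2.convexHull(c))>5:/' h.py; python3 - <<'E'
from h import *
C=cam("wrist"); s=ctrl.sense()
a=tool(ray_z(C,(320.5,112),.092)); b=tool(ray_z(C,(319.5,314.5),s["tcp_pos"][2]+.0182+.032)); print(a,b,a-b)
print(ray_z(C,(320.5,112),.092))
E
```

```text
[78.68718764  1.36503506 40.16212593] [ -1.1252905    0.66088671 -50.21403146] [79.81247815  0.70414835 90.3761574 ]
[ 0.4631336  -0.03016674  0.092     ]
```

arm_command(
  plan=[
    [[20, 0, 0, 0, 0.2], [50, 0, 10, 0, 0.2], [72, 0.7, 25, 0, 0.2], [79.5, 0.7, 40, 0, 0.2], [79.5, 0.7, 50, 0, 0.2], [79.5, 0.7, 54, 0, 0.2], [79.5, 0.7, 56, 0, 0.2], [79.5, 0.7, 58, 0, 0.2], [79.5, 0.7, 59.5, 0, 0.2], [79.5, 0.7, 60.5, 0, 0.2]],
  ],
)

```text
t: 20.75
tcp_pos: [0.464, -0.0295, 0.0721]
eef_rot: [3.108, 0.438, 0.02]
force: [-0.3, -0.4, 1.8]
grip_width: 0.0369
```

arm_command(
  plan=[
    [[0, 0, 0, 0, 0.2], [0, 0, 0, 0, 0.2], [0, 0, 0, 0, 0.2]],
  ],
)

```text
t: 21.05
tcp_pos: [0.464, -0.0295, 0.0723]
eef_rot: [3.108, 0.438, 0.02]
force: [-0.1, 0.3, -0.1]
grip_width: 0.0377
```

```bash
python3 - <<'E'
from h import *
s=ctrl.sense(); print(s["tcp_pos"],s["force"])
_,d=save("side","s14"); 
cv2.imwrite("pics/s14c.png",cv2.resize(d[170:310,220:400],(720,560),interpolation=cv2.INTER_CUBIC))
E
```

```text
[ 0.46404587 -0.02951812  0.07229008] [-0.10228024  0.27993473 -0.06240145]
```

View pics/s14c.png

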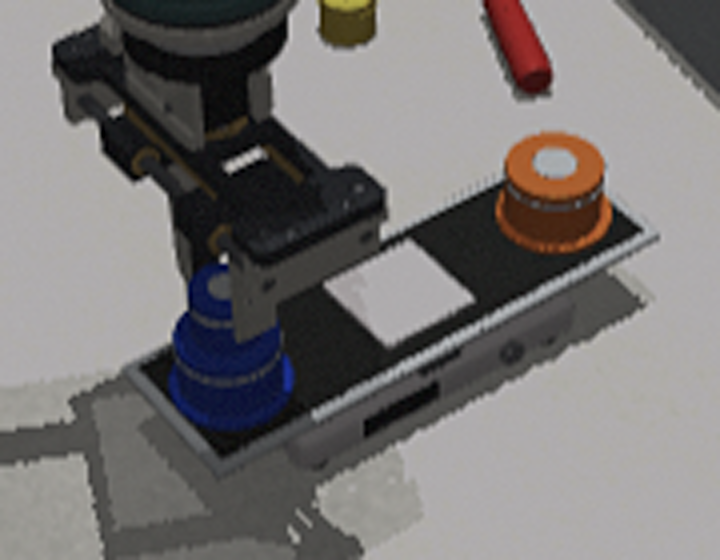

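arm_command(
  plan=[
    [[0, 0, 0.8, 0, 0.2], [0, 0, 0.8, 0, 0.5], [0, 0, 0.8, 0, 0.6], [0, 0, 0.8, 0, 0.7], [0, 0, 0.8, 0, 0.7], [0, 0, 0.8, 0, 0.7], [0, 0, -10, 0, 0.7], [0, 0, -30, 0, 0.7], [0, 0, -60, 0, 0.8], [0, 0, -90, 0, 1]],
  ],
)

```text
t: 22.1
tcp_pos: [0.4626, -0.0294, 0.164]
eef_rot: [3.108, 0.438, 0.02]
force: [1.3, -0.1, 0.2]
grip_width: 0.0771
```

```bash
python3 - <<'E'
from h import *
s=ctrl.sense(); print(s["tcp_pos"],s["force"],s["eef_rot"])
_,d=save("side","s15"); 
cv2.imwrite("pics/s15c.png",cv2.resize(d[170:310,220:400],(720,560),interpolation=cv2.INTER_CUBIC))
print(tool((.524-.077,.417-.022,.145)))
E
```

```text
[ 0.46263713 -0.02941353  0.1639829 ] [ 1.26428986 -0.13892342  0.23863069] [3.10829921 0.43811043 0.01994531]
[ 100.43020425 -412.96005388   23.46618097]
```

View pics/s15c.png

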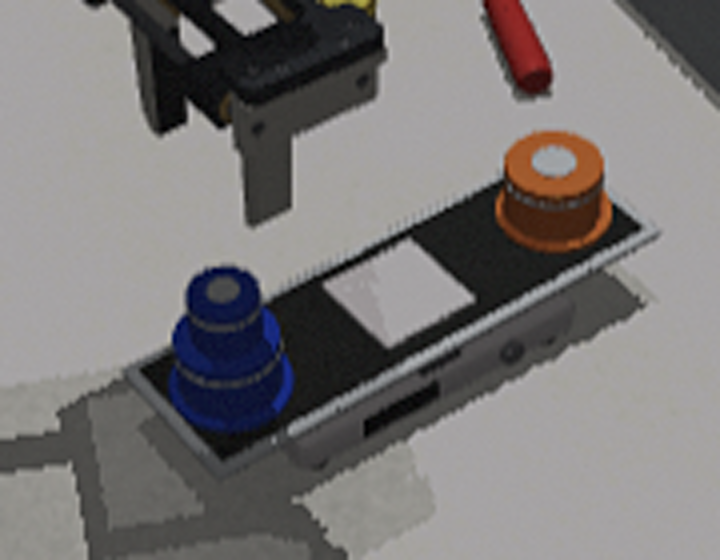

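Well stacked. Now the small orange.

arm_command(
  plan=[
    [[3, -12, -10, 0, 1], [10, -45, -15, 0, 1], [20, -90, -15, 0, 1], [31, -137, -15, 0, 1], [42, -184, -10, 0, 1], [53, -231, 0, 0, 1], [64, -278, 10, 0, 1], [76, -325, 20, 0, 1], [87, -370, 23, 0, 1], [97, -402, 23, 0, 1]],
  ],
)

```text
t: 23.15
tcp_pos: [0.445, 0.3867, 0.1449]
eef_rot: [3.106, 0.44, 0.027]
force: [0.7, -1.7, 0.4]
grip_width: 0.0933
```

arm_command(
  plan=[
    [[4, -12, 0, 0, 1], [4, -12, 0, 0, 1], [4, -12, 0, 0, 1]],
  ],
)

```text
t: 23.45
tcp_pos: [0.4452, 0.3989, 0.1449]
eef_rot: [3.106, 0.441, 0.027]
force: [0.9, -0.2, -0.4]
grip_width: 0.0931
```

```bash
python3 - <<'E'
from h import *
C,im=save("wrist","w16"); s=ctrl.sense(); print(s["tcp_pos"],s["eef_rot"],np.abs(s["qvel"]).max())
for q in spot(im,(5,120,120),(18,255,255)):
  p=ray_z(C,q[0],.032); print(q,p,tool(p))
E
```

```text
[0.44549349 0.39849465 0.145109  ] [3.10593701 0.43964524 0.02721511] 0.012103777195310967
(array([323.2, 119.7]), array([51. , 52.7]), (298, 94, 52, 53)) [0.52241004 0.41668272 0.032     ] [ 77.06116155   3.08166178 114.42328552]
```

View pics/w16.png

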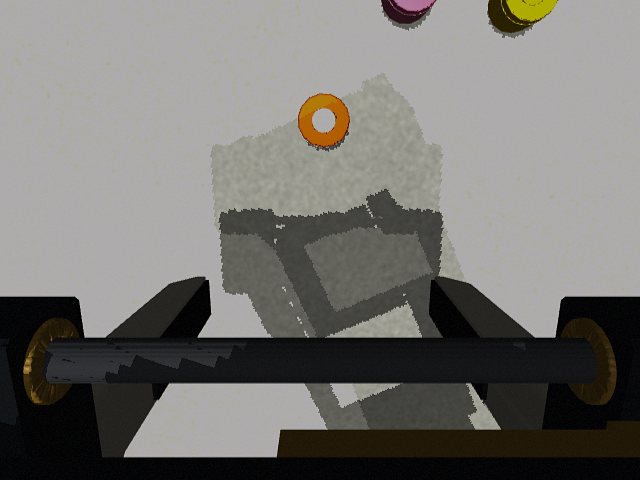

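```bash
python3 - <<'E'
from h import *
print(tool((.5225,.4168,-.019)))
E
```

```text
[ 76.33670251   2.63887092 165.41643155]
```

arm_command(
  plan=[
    [[30, 1, 30, 0, 1], [65, 2.5, 65, 0, 1], [77, 2.5, 100, 0, 1], [77, 2.5, 130, 0, 1], [77, 2.5, 152, 0, 1], [77, 2.5, 162, 0, 1], [77, 2.5, 165, 0, 1], [77, 2.5, 165, 0, 0.2], [77, 2.5, 165, 0, 0.2], [77, 2.5, 165, 0, 0.2]],
  ],
)

```text
t: 24.5
tcp_pos: [0.5236, 0.4174, -0.0171]
eef_rot: [3.107, 0.44, 0.03]
force: [-0.5, 0.1, -0.3]
grip_width: 0.0735
```

arm_command(
  plan=[
    [[0, 0, 0, 0, 0.2], [0, 0, 0, 0, 0.2], [0, 0, 0, 0, 0.2], [0, 0, 0, 0, 0.2], [0, 0, 0, 0, 0.2], [0, 0, 0, 0, 0.2]],
  ],
)

```text
t: 25.1
tcp_pos: [0.5235, 0.4175, -0.0172]
eef_rot: [3.107, 0.44, 0.03]
force: [-0.9, -0.9, 0.4]
grip_width: 0.0373
```

```bash
python3 - <<'E'
from h import *
s=ctrl.sense(); print(s["tcp_pos"],s["eef_rot"],s["grip_width"],s["force"])
print(tool((.6745-.077,.034-.022,.132)))
E
```

```text
[ 0.52352304  0.41745742 -0.01719449] [3.10675073 0.43975299 0.02952864] 0.03730563188395631 [-0.92922039 -0.91925904  0.35805029]
[ -38.77228607  410.99974577 -147.32014468]
```

arm_command(
  plan=[
    [[0, 0, -15, 0, 0.2], [0, 5, -50, 0, 0.2], [-3, 30, -95, 0, 0.2], [-7, 70, -130, 0, 0.2], [-11, 115, -147, 0, 0.2], [-15, 160, -147, 0, 0.2], [-20, 207, -147, 0, 0.2], [-24, 254, -147, 0, 0.2], [-29, 300, -147, 0, 0.2], [-33, 345, -147, 0, 0.2]],
  ],
)

```text
t: 26.1
tcp_pos: [0.5847, 0.0751, 0.1327]
eef_rot: [3.107, 0.44, 0.031]
force: [0.4, 0.8, -1.6]
grip_width: 0.0372
```

arm_command(
  plan=[
    [[-2, 35, 0, 0, 0.2], [-5, 58, 0, 0, 0.2], [-6, 68, 0, 0, 0.2], [-6, 68, 0, 0, 0.2], [-6, 68, 0, 0, 0.2]],
  ],
)

```text
t: 26.6
tcp_pos: [0.5977, 0.0089, 0.1334]
eef_rot: [3.107, 0.44, 0.032]
force: [0.3, -0.2, -1.3]
grip_width: 0.0372
```

```bash
python3 - <<'E'
from h import *
C,im=save("wrist","w17"); s=ctrl.sense(); print(s["tcp_pos"],s["eef_rot"],s["force"],np.abs(s["qvel"]).max())
for q in spot(im,(0,0,60),(180,60,255),100):
  if q[2][2]<80: print(q)
for q in spot(im,(3,120,50),(18,255,255)): print(q)
E
```

```text
[0.59771253 0.00915732 0.1333309 ] [3.10669265 0.44107997 0.03164903] [ 0.16370461 -0.1297906  -1.93107584] 0.005111596310692537
(array([317.8, 437.9]), array([64.5, 77.5]), (281, 406, 75, 24))
(array([387.1, 458.4]), array([ 25.9, 159.7]), (371, 383, 25, 47))
(array([237.6, 565.3]), array([ 31.3, 371.7]), (244, 382, 22, 48))
(array([ 105.9, 1373.2]), array([  69.7, 2041.5]), (0, 382, 31, 76))
(array([632.2, 402.3]), array([ 29. , 110.6]), (616, 349, 24, 95))
(array([319.5, 312. ]), array([40.8, 43.1]), (299, 292, 43, 41))
(array([314. , 115.8]), array([45.2, 46.9]), (292, 93, 45, 47))
(array([319.2, 303.8]), array([ 94.6, 114.7]), (272, 247, 96, 91))
(array([314.1, 115.6]), array([103.2, 106.3]), (263, 63, 104, 106))
```

View pics/w17.png

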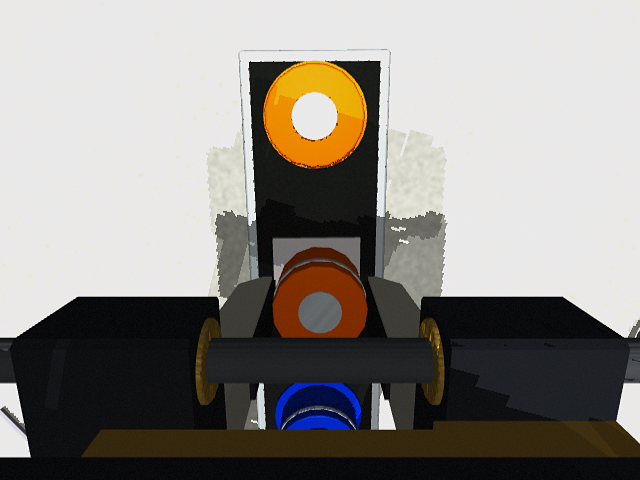

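```bash
python3 - <<'E'
from h import *
C=cam("wrist"); s=ctrl.sense(); R,_=cv2.Rodrigues(s["eef_rot"])
a=ray_z(C,(314,115.7),.0947); b=ray_z(C,(319.5,312.),s["tcp_pos"][2]+.0172+.032); print(a,b)
d=a-b; d[2]=-(s["tcp_pos"][2]+.0172-.0947); print(R.T@d*1000)
E
```

```text
[0.67159677 0.03261993 0.0947    ] [0.59638259 0.00841047 0.1825309 ]
[77.87874836 -2.67864158 57.34183223]
```

arm_command(
  plan=[
    [[20, -1, 0, 0, 0.2], [50, -2, 10, 0, 0.2], [72, -2.5, 25, 0, 0.2], [79, -2.5, 40, 0, 0.2], [79, -2.5, 50, 0, 0.2], [79, -2.5, 54, 0, 0.2], [79, -2.5, 56, 0, 0.2], [79, -2.5, 58, 0, 0.2], [79, -2.5, 59.5, 0, 0.2], [79, -2.5, 60, 0, 0.2]],
  ],
)

```text
t: 27.65
tcp_pos: [0.6742, 0.0334, 0.0754]
eef_rot: [3.107, 0.441, 0.033]
force: [1.5, 0.4, 0.7]
grip_width: 0.0369
```

arm_command(
  plan=[
    [[0, 0, 0, 0, 0.2], [0, 0, 0, 0, 0.2], [0, 0, 0, 0, 0.2]],
  ],
)

```text
t: 27.95
tcp_pos: [0.6743, 0.0333, 0.0756]
eef_rot: [3.107, 0.441, 0.034]
force: [0.4, -0.3, -0.6]
grip_width: 0.0373
```

```bash
python3 - <<'E'
from h import *
s=ctrl.sense(); print(s["tcp_pos"],s["force"])
C,im=save("wrist","w18");_,d=save("side","s18"); 
cv2.imwrite("pics/s18c.png",cv2.resize(d[150:310,220:420],(750,600),interpolation=cv2.INTER_CUBIC))
E
```

```text
[0.67426559 0.03332558 0.07562223] [ 0.3583037  -0.27605437 -0.62922638]
```

View pics/s18c.png

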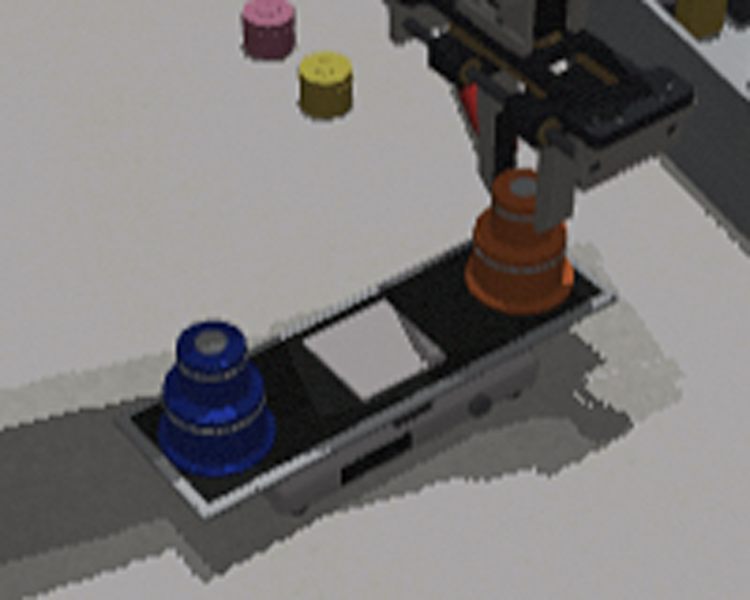

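View pics/w18.png

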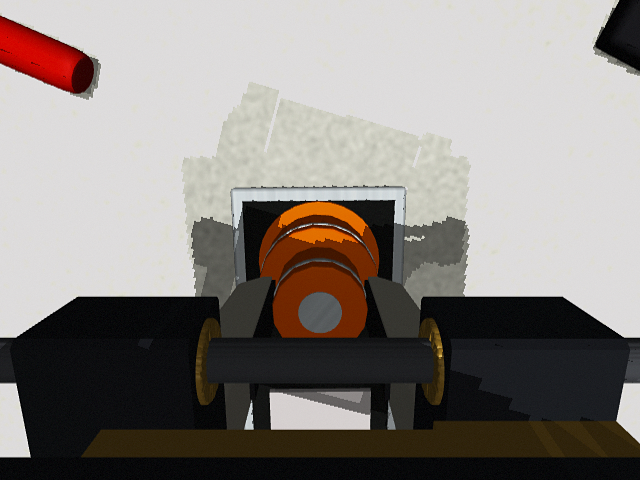

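arm_command(
  plan=[
    [[0, 0, 1, 0, 0.2], [0, 0, 1, 0, 0.5], [0, 0, 1, 0, 0.6], [0, 0, 1, 0, 0.7], [0, 0, 1, 0, 0.7], [0, 0, 1, 0, 0.7], [0, 0, -10, 0, 0.7], [0, 0, -30, 0, 0.7], [0, 0, -60, 0, 0.8], [0, 0, -90, 0, 1]],
  ],
)

```text
t: 29.05
tcp_pos: [0.6721, 0.0334, 0.1673]
eef_rot: [3.107, 0.441, 0.033]
force: [0.6, 0.6, 0.8]
grip_width: 0.0769
```

arm_command(
  plan=[
    [[-30, 0, -20, 0, 1], [-60, 0, -20, 0, 1], [-80, 0, -20, 0, 1], [-80, 0, -20, 0, 1], [-80, 0, -20, 0, 1]],
  ],
)

```text
t: 29.55
tcp_pos: [0.5951, 0.0111, 0.1867]
eef_rot: [3.106, 0.44, 0.035]
force: [0.2, -0.3, -0.6]
grip_width: 0.0934
```

```bash
python3 - <<'E'
from h import *
s=ctrl.sense(); print(s["tcp_pos"],s["force"],s["eef_rot"],s["joint_positions"])
C,im=save("wrist","w19");_,d=save("side","s19"); 
cv2.imwrite("pics/s19c.png",cv2.resize(d[150:310,220:420],(750,600),interpolation=cv2.INTER_CUBIC))
print(tool((.523-.077,-.404-.022,.145)))
E
```

```text
[0.59506596 0.01113821 0.18665431] [ 0.16913828 -0.30471834 -0.56241132] [3.10636343 0.44023231 0.03542744] [-2.40117741e-02 -7.51296186e-02  1.63155969e+00 -2.30851998e-04
  1.56223110e+00  1.26521988e+00]
[-265.99060131  378.22701412   37.90963083]
```

View pics/s19c.png

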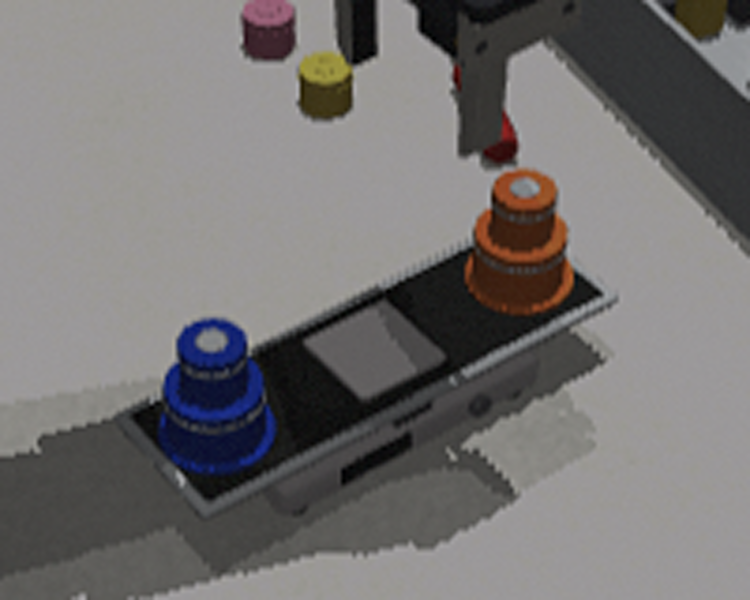

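View pics/w19.png

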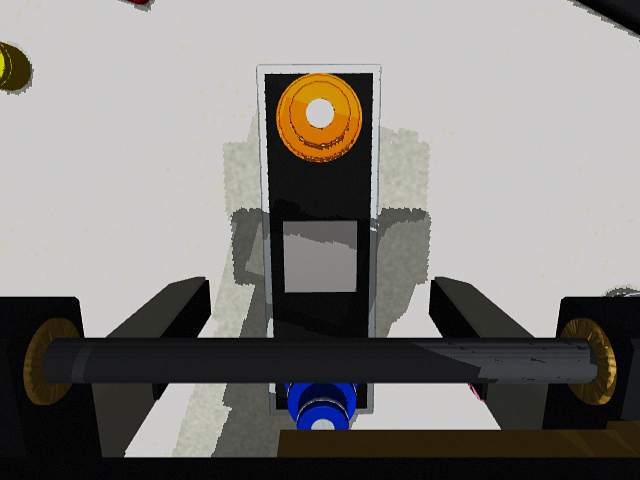

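arm_command(
  plan=[
    [[-5, 12, 0, 0, 1], [-25, 45, 0, 0, 1], [-52, 82, 0, 0, 1], [-82, 122, 0, 0, 1], [-112, 162, 5, 0, 1], [-142, 202, 10, 0, 1], [-172, 243, 20, 0, 1], [-202, 284, 30, 0, 1], [-230, 325, 38, 0, 1], [-250, 355, 38, 0, 1]],
  ],
)

```text
t: 30.65
tcp_pos: [0.4531, -0.402, 0.1436]
eef_rot: [3.108, 0.44, 0.032]
force: [0.8, 0.0, 0.1]
grip_width: 0.0931
```

arm_command(
  plan=[
    [[-10, 15, 0, 0, 1], [-15, 22, 0, 0, 1], [-15, 22, 0, 0, 1], [-15, 22, 0, 0, 1]],
  ],
)

```text
t: 31.05
tcp_pos: [0.4451, -0.4267, 0.1435]
eef_rot: [3.108, 0.44, 0.032]
force: [0.3, 0.6, -0.0]
grip_width: 0.0928
```

```bash
python3 - <<'E'
from h import *
C,im=save("wrist","w20"); s=ctrl.sense(); print(s["tcp_pos"],s["eef_rot"],np.abs(s["qvel"]).max())
cv2.imwrite("pics/w20c.png",cv2.resize(im[50:190,250:390],(600,600),interpolation=cv2.INTER_CUBIC))
h=cv2.cvtColor(im,cv2.COLOR_BGR2HSV); m=cv2.inRange(h,(40,30,100),(85,255,255))
for c in cv2.findContours(m,cv2.RETR_EXTERNAL,cv2.CHAIN_APPROX_NONE)[0]:
  if cv2.contourArea(c)>200:
    r=cv2.minAreaRect(c);print(r)
    P=[tool(ray_z(C,q,.03)) for q in cv2.boxPoints(r)];print(np.round(P,1))
    d=P[1]-P[0];e=P[2]-P[1];print(np.degrees([np.arctan2(d[0],d[1]),np.arctan2(e[0],e[1])]),np.linalg.norm(d),np.linalg.norm(e))
E
```

```text
[ 0.4452796  -0.4264368   0.14363101] [3.10777212 0.4409673  0.03207062] 0.005166833175500677
((324.7630310058594, 116.45955657958984), (28.22417640686035, 46.07260513305664), 36.25383758544922)
[[ 72.1 -13.3 115. ]
 [ 97.8   6.5 115.6]
 [ 86.3  22.9 115.5]
 [ 60.3   3.3 114.9]]
[ 52.35260783 -34.79502969] 32.36186876956376 20.0106164912674
```

View pics/w20.png

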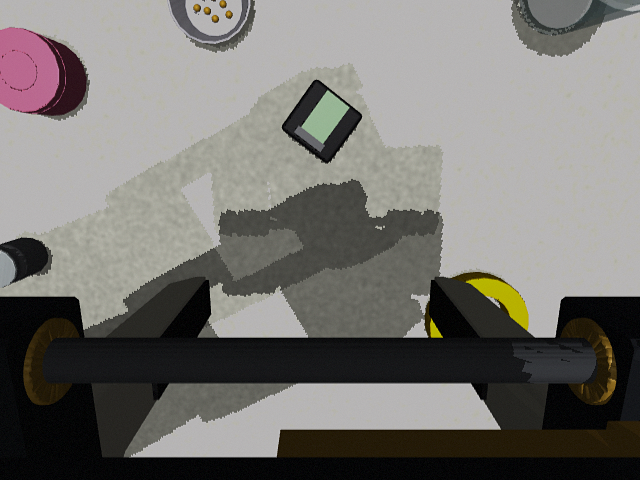

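View pics/w20c.png

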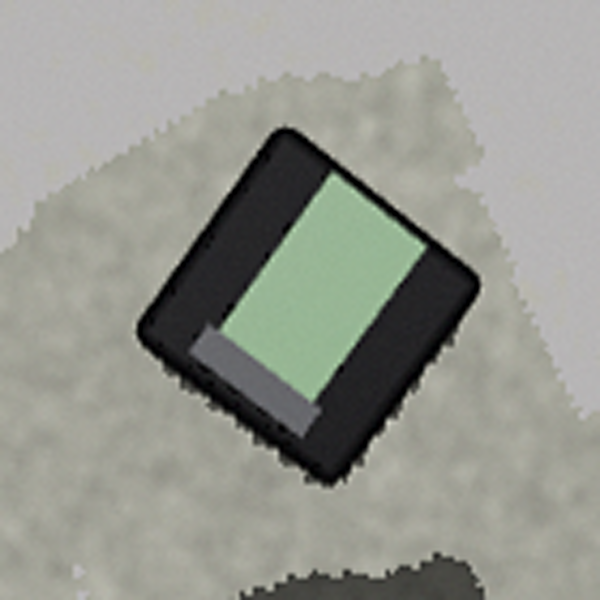

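```bash
python3 - <<'E'
from h import *
C=cam("wrist"); p=ray_z(C,(322.2,121.2),.03); print(p,tool(p),tool([p[0],p[1],-.022]))
for q in((210,35),(175,15)): print(tool(ray_z(C,q,.015)))
E
```

```text
[ 0.52163594 -0.40790493  0.03      ] [ 76.22362056   2.82586666 115.18550367] [ 75.1901512    2.54647142 167.17448212]
[137.19215659 -78.74020119 130.96230805]
[ 150.47667626 -103.13018794  131.0953112 ]
```

arm_command(
  plan=[
    [[25, 1, 10, 8, 1], [55, 2, 30, 16, 1], [74, 2.5, 60, 24, 1], [76, 2.5, 95, 32, 1], [76, 2.5, 125, 36.5, 1], [76, 2.5, 148, 36.5, 1], [76, 2.5, 160, 36.5, 1], [76, 2.5, 165, 36.5, 1], [76, 2.5, 166, 36.5, 1], [76, 2.5, 166, 36.5, 1]],
  ],
)

```text
t: 32.1
tcp_pos: [0.5229, -0.4079, -0.0195]
eef_rot: [-3.089, 0.554, -0.034]
force: [0.4, 0.2, -0.1]
grip_width: 0.093
```

```bash
python3 - <<'E'
from h import *
C,im=save("wrist","w21"); s=ctrl.sense(); print(s["tcp_pos"],s["eef_rot"],s["force"],s["grip_width"])
E
```

```text
[ 0.5229252  -0.40798637 -0.01942279] [-3.08901107  0.55399741 -0.03404601] [-0.36171655 -0.99559901  0.84060912] 0.09325395985568906
```

View pics/w21.png

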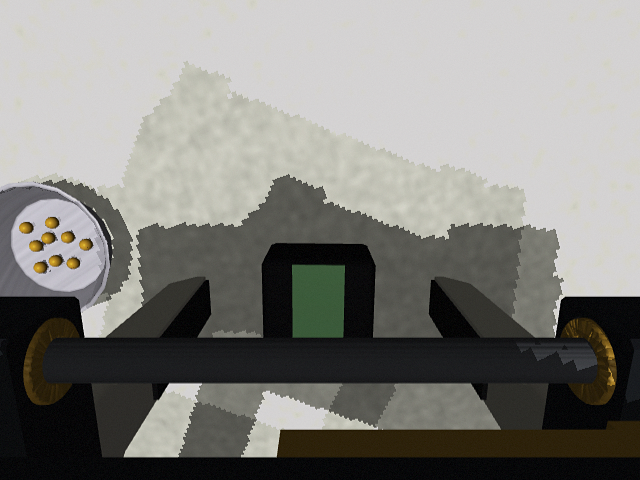

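arm_command(
  plan=[
    [[0, 0, 0, 0, 0.3], [0, 0, 0, 0, 0.3], [0, 0, 0, 0, 0.3], [0, 0, 0, 0, 0.3], [0, 0, 0, 0, 0.3], [0, 0, 0, 0, 0.3], [0, 0, 0, 0, 0.3], [0, 0, 0, 0, 0.3]],
  ],
)

```text
t: 32.95
tcp_pos: [0.5229, -0.4079, -0.0195]
eef_rot: [-3.089, 0.554, -0.034]
force: [-0.6, -0.4, -0.0]
grip_width: 0.044
```

```bash
python3 - <<'E'
from h import *
C,im=save("wrist","w22"); s=ctrl.sense(); print(s["tcp_pos"],s["eef_rot"],s["force"],s["grip_width"])
c19=None
print(tool((.5685,.002,.0)))
E
```

```text
[ 0.52292895 -0.40792389 -0.01948206] [-3.08895285  0.55389312 -0.03390666] [-0.52150425  0.06807196 -0.41023662] 0.043651670571357624
[ -99.30297314 -400.35094553  -18.7591603 ]
```

View pics/w22.png

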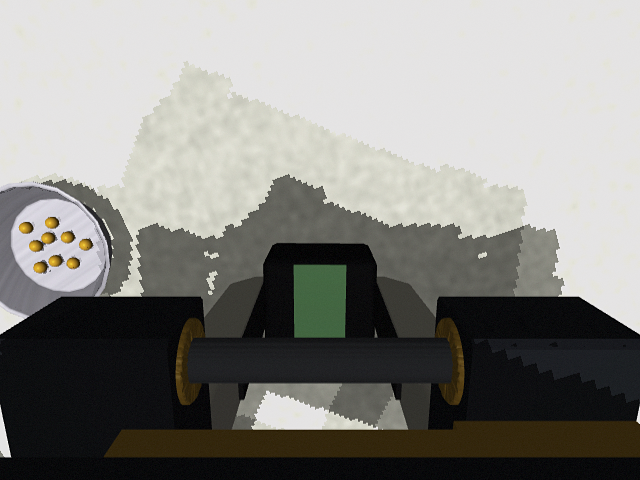

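arm_command(
  plan=[
    [[0, 0, -15, 0, 0.3], [0, 0, -50, 0, 0.3], [-3, -12, -95, -5, 0.3], [-12, -50, -130, -10, 0.3], [-22, -90, -150, -15, 0.3], [-33, -134, -150, -20, 0.3], [-44, -178, -150, -25, 0.3], [-55, -222, -150, -30, 0.3], [-66, -266, -150, -35, 0.3], [-75, -304, -150, -36.5, 0.3]],
  ],
)

```text
t: 34.0
tcp_pos: [0.5548, -0.0946, 0.1324]
eef_rot: [3.105, 0.447, 0.036]
force: [-0.6, -0.3, -0.7]
grip_width: 0.0437
```

```bash
python3 - <<'E'
from h import *
s=ctrl.sense(); print(s["tcp_pos"],s["force"],s["grip_width"])
print(tool((.5685-.077,.002-.022,.13)))
E
```

```text
[ 0.55482411 -0.09464123  0.13244334] [-0.63865152 -0.29864922 -0.67660753] 0.04370300772305582
[-39.7367126  -89.48395973   0.91728499]
```

```bash
python3 - <<'E'
from h import *
C,im=save("wrist","w23"); s=ctrl.sense(); print(s["tcp_pos"],s["eef_rot"])
print(proj(C,(.5685,.002,.056)))
E
```

```text
[ 0.55532652 -0.0904723   0.13247339] [3.10666181 0.4501321  0.03644137]
[182.44370552 178.55318518]
```

View pics/w23.png

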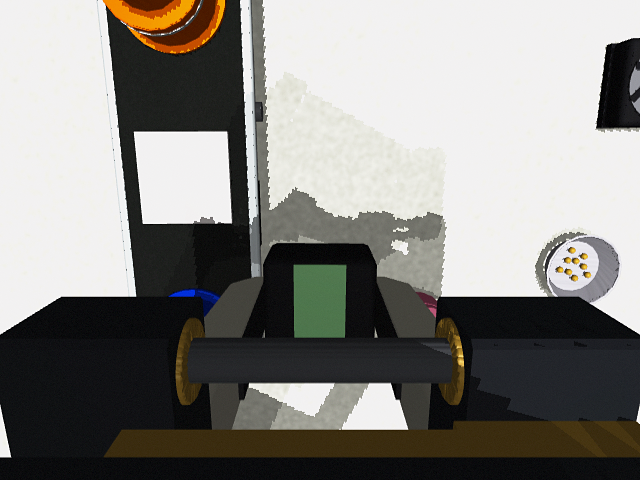

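```bash
python3 - <<'E'
from h import *
C=cam("wrist"); s=ctrl.sense(); R,_=cv2.Rodrigues(s["eef_rot"]); print(s["tcp_pos"])
P=np.array([ray_z(C,q,.056) for q in((134,131),(228,131),(232,223),(140,224))]); c=P.mean(0)
print(c,tool(c), np.linalg.norm(np.diff(P,axis=0),axis=1))
d=tool(P[0])-tool(P[3]); print("pad yaw in tool deg",np.degrees(np.arctan2(d[1],d[0])))
# held level: display rows: top far edge
z=s["tcp_pos"][2]+.0195+.03
for q in((294,265),(346,265),(320,252)): print(tool(ray_z(C,q,z)))
print(tool([c[0],c[1],s["tcp_pos"][2]-(s["tcp_pos"][2]+.0195-.056)]))
E
```

```text
[ 0.55532652 -0.0904723   0.13247339]
[0.569162  0.0056904 0.056    ] [ 38.82323792 -88.70937367  76.87826993] [0.06031632 0.06013703 0.06197871]
pad yaw in tool deg 1.7855400740277987
[ 18.59679314  -8.95247416 -49.14217771]
[ 18.53841932  10.72418919 -49.03360606]
[ 23.64183211   0.88541218 -48.97294227]
[ 38.38160286 -88.81825142  96.37296419]
```

arm_command(
  plan=[
    [[10, -22, 0, 0, 0.3], [22, -50, 0, 0, 0.3], [32, -74, 0, 0, 0.3], [37, -85, 0, 0, 0.3], [37, -85, 20, 0, 0.3], [37, -85, 40, 0, 0.3], [37, -85, 60, 0, 0.3], [37, -85, 68, 0, 0.3], [37, -85, 70, 0, 0.3], [37, -85, 70, 0, 0.3]],
  ],
)

```text
t: 35.05
tcp_pos: [0.5686, 0.0013, 0.0637]
eef_rot: [3.107, 0.45, 0.037]
force: [-0.1, -0.0, -0.6]
grip_width: 0.0437
```

```bash
python3 - <<'E'
from h import *
C,im=save("wrist","w24"); s=ctrl.sense(); print(s["tcp_pos"],s["eef_rot"],s["force"])
print(tool((.569,.002,.0365)))
_,d=save("side","s24"); _,e=save("scene","c24")
a=cv2.resize(d[130:310,220:420],(400,360),interpolation=cv2.INTER_CUBIC);b=cv2.resize(e[160:310,250:417],(400,360),interpolation=cv2.INTER_CUBIC)
cv2.imwrite("pics/s24c.png",np.hstack([a,b]))
E
```

```text
[0.56876524 0.00138038 0.06398596] [3.10646659 0.44970001 0.03822468] [-0.24968676  0.02101198 -0.92810068]
[-0.25178781 -0.69185551 27.48408931]
```

View pics/s24c.png

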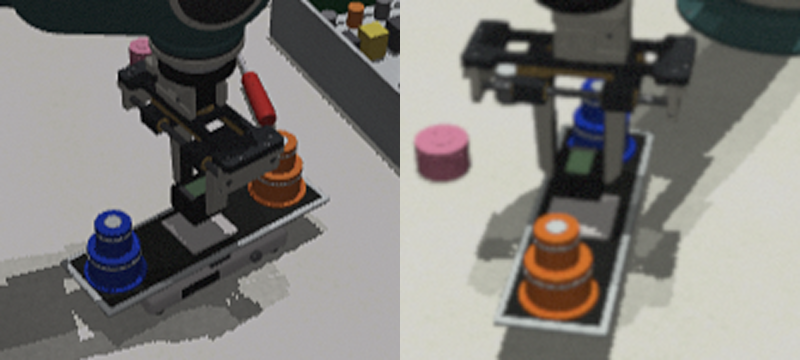

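View pics/w24.png

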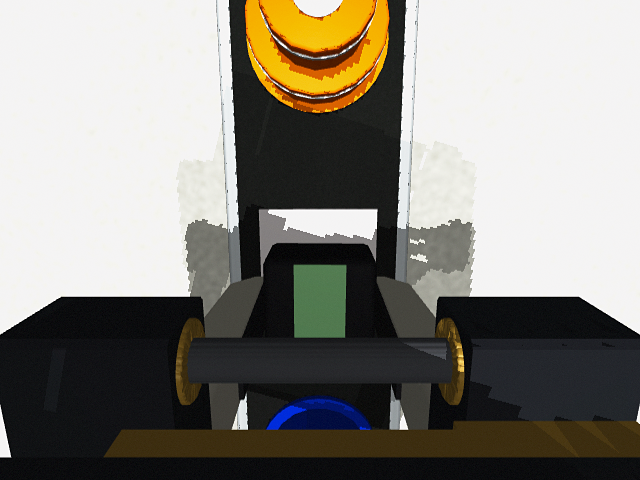

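arm_command(
  plan=[
    [[0, 0, 10, 0, 0.3], [0, 0, 18, 0, 0.3], [0, 0, 23, 0, 0.3], [0, 0, 25, 0, 0.3], [0, 0, 26.5, 0, 0.3], [0, 0, 27.5, 0, 0.3], [0, 0, 28, 0, 0.3], [0, 0, 28, 0, 0.3]],
  ],
)

```text
t: 36.0
tcp_pos: [0.5696, 0.0016, 0.0367]
eef_rot: [3.106, 0.45, 0.039]
force: [-3.1, 0.7, 5.6]
grip_width: 0.044
```

arm_command(
  plan=[
    [[0, 0, 0, 0, 0.3], [0, 0, 0, 0, 0.3], [0, 0, 0, 0, 0.3]],
  ],
)

```text
t: 36.3
tcp_pos: [0.5698, 0.0015, 0.0367]
eef_rot: [3.106, 0.45, 0.04]
force: [1.2, -0.6, 0.0]
grip_width: 0.0434
```

Contact made; release.

arm_command(
  plan=[
    [[0, 0, 0, 0, 0.6], [0, 0, 0, 0, 0.7], [0, 0, 0, 0, 0.75], [0, 0, 0, 0, 0.75], [0, 0, 0, 0, 0.75], [0, 0, -10, 0, 0.75], [0, 0, -30, 0, 0.75], [0, 0, -60, 0, 0.75], [0, 0, -100, 0, 0.9], [0, 0, -140, 0, 1]],
  ],
)

```text
t: 37.3
tcp_pos: [0.5658, 0.0014, 0.1788]
eef_rot: [3.106, 0.45, 0.04]
force: [1.3, -0.3, 0.5]
grip_width: 0.0814
```

arm_command(
  plan=[
    [[-20, 0, -30, 0, 1], [-50, 0, -50, 0, 1], [-70, 0, -50, 0, 1], [-70, 0, -50, 0, 1], [-70, 0, -50, 0, 1], [-70, 0, -50, 0, 1]],
  ],
)

```text
t: 37.9
tcp_pos: [0.4978, -0.0184, 0.227]
eef_rot: [3.106, 0.45, 0.039]
force: [-0.5, -0.1, -0.1]
grip_width: 0.0927
```

```bash
python3 - <<'E'
from h import *
C,im=save("wrist","w25"); s=ctrl.sense(); print(s["t"],s["tcp_pos"],s["force"])
_,d=save("side","s25"); _,e=save("scene","c25")
a=cv2.resize(d[170:310,220:400],(720,560),interpolation=cv2.INTER_CUBIC);b=cv2.resize(e[190:310,280:380],(500,600),interpolation=cv2.INTER_CUBIC)
cv2.imwrite("pics/s25c.png",a);cv2.imwrite("pics/c25c.png",b)
E
```

```text
37.95 [ 0.49782515 -0.01829846  0.22676453] [ 0.66873949 -0.4194023  -0.63861185]
```

View pics/s25c.png

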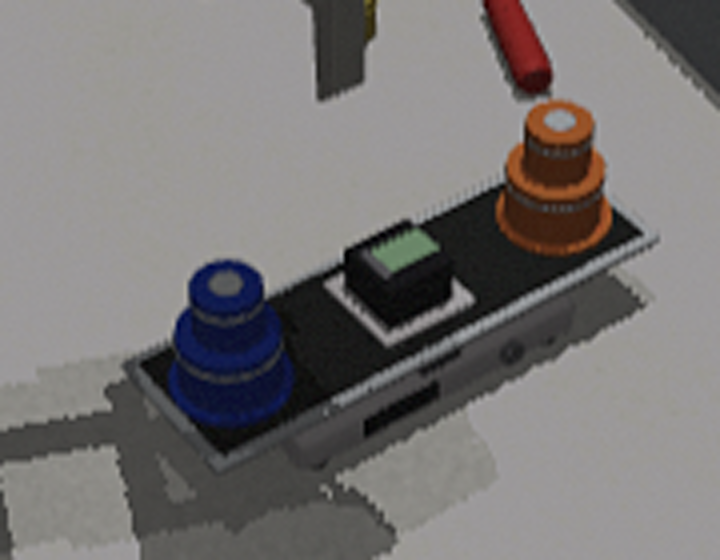

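View pics/c25c.png

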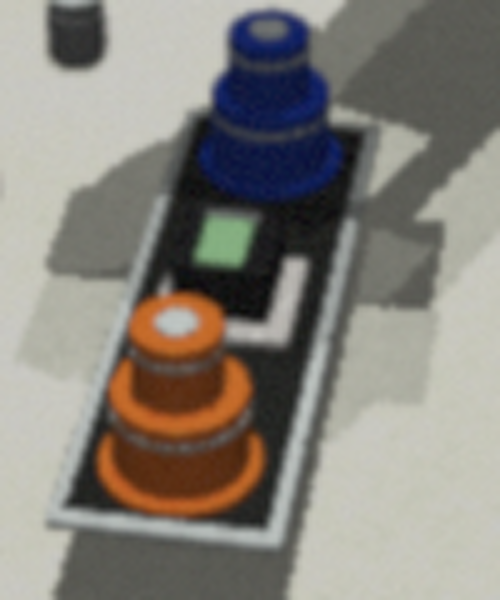

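View pics/w25.png

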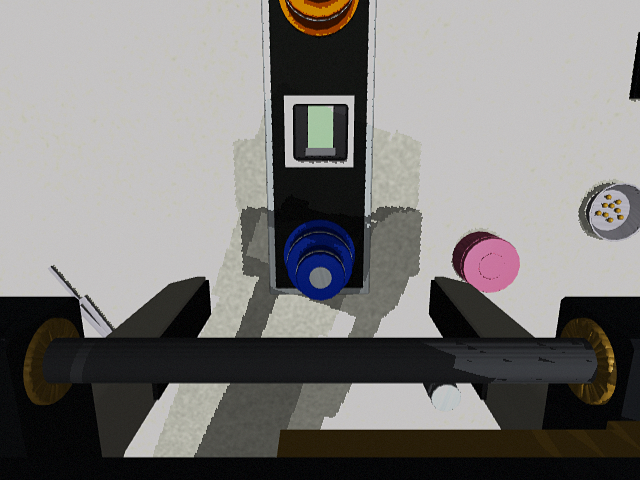

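```bash
python3 - <<'E'
from h import *
S=cam("scene");D=cam("side")
print(tri(S,(280+268/5,190+29/5),D,(220+225/4,170+284/4)),"small_blue top, expect ~(.4636,-.0295,.124)")
print(tri(S,(280+177/5,190+321/5),D,(220+560/4,170+120/4)),"small_orange top ~(.674,.034,.124)")
s=ctrl.sense();print(s["t"],np.abs(s["qvel"]).max(),s["grip_width"])
ctrl.sign_off()
E
```

```text
[ 0.46480732 -0.02875143  0.12432363] small_blue top, expect ~(.4636,-.0295,.124)
[0.67457849 0.03408248 0.12498642] small_orange top ~(.674,.034,.124)
38.05 0.0023872935170547276 0.09284486300468951
the job is handed in; nothing more can be done
```

I loaded the tray in the required order and handed the job in at about 38 s of the 144 s allowed. The order was large blue, large orange, small blue, small orange, then the digital level on the white pad. Each piece was lowered until the wrist force showed it was carried, and only then released. No verdict was reported.

**Final checks:** The last pictures from all three cameras show both stacks centred, the level on the white pad, the tray looking level and the gripper open and clear. Using the scene and side cameras, I measured the tops of the small weights at 124.3 mm (blue) and 125.0 mm (orange), against an expected 124 mm. They sit within about 1.5 mm of where they should be horizontally, and the difference in height is a tilt of about 0.003 rad. I judged the large weights' and the level's final positions by eye.

**What disagreed:**
- **Fingertips:** they end about 30 mm behind the stated TCP. My first grasp closed above the large blue weight without moving it. I went lower from then on, using the finger position seen in the pictures.
- **Tool tilt:** the tool picked up a tilt of about 1.5° over the run, which made no visible difference to the placing.

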